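# Sterilise the nested sample beakers under the lamp hood

### The job

The light-blue sample beakers must be sterilised: unstack the nested ones, and stand every beaker, none nested, upright on a printed circle of its own on the aluminium tray (any circle). Then slide the loaded tray squarely under the white lamp hood until it is fully home against the rear panel, without letting anything touch the lamp tube or a beaker touch the hood, and then press the start button on top of the hood. Leave the flasks and the reagent bottle beside the work where they are.

Things in the scene. Friction and masses are not known exactly. Their poses are not given: they have to be found in the camera images.
- beaker_1: light-blue tapered plastic beaker, open at the top: 74 mm tall, 62 mm across the rim, 40 mm across the foot, wall 2.5 mm, 45 g. Floor 30 mm thick: a beaker nested in it stands 30 mm higher, with 2 mm play, its rim 30 mm above this one's. Origin: centre of the underside, z up. The lowest of the stack, standing on the bench.
- beaker_2: light-blue tapered plastic beaker, open at the top: 74 mm tall, 62 mm across the rim, 40 mm across the foot, wall 2.5 mm, 45 g. Floor 30 mm thick: a beaker nested in it stands 30 mm higher, with 2 mm play, its rim 30 mm above this one's. Origin: centre of the underside, z up. Nested in beaker_1 at the start.
- beaker_3: light-blue tapered plastic beaker, open at the top: 74 mm tall, 62 mm across the rim, 40 mm across the foot, wall 2.5 mm, 45 g. Floor 30 mm thick: a beaker nested in it stands 30 mm higher, with 2 mm play, its rim 30 mm above this one's. Origin: centre of the underside, z up. If present, nested in beaker_2.
- beaker_4: light-blue tapered plastic beaker, open at the top: 74 mm tall, 62 mm across the rim, 40 mm across the foot, wall 2.5 mm, 45 g. Floor 30 mm thick: a beaker nested in it stands 30 mm higher, with 2 mm play, its rim 30 mm above this one's. Origin: centre of the underside, z up. If present, it stands alone on the bench beside the tray.
- beaker_5: light-blue tapered plastic beaker, open at the top: 74 mm tall, 62 mm across the rim, 40 mm across the foot, wall 2.5 mm, 45 g. Floor 30 mm thick: a beaker nested in it stands 30 mm higher, with 2 mm play, its rim 30 mm above this one's. Origin: centre of the underside, z up. If present, it stands alone on the bench beside the tray.
- tray: loose flat aluminium tray, about 0.4 kg, 100 mm deep (x), 352 mm long (y), floor 4 mm thick, rim 10 mm high; origin: centre of its underside, +x to its back edge, which goes under the hood first. Five dark printed circles, 50 mm wide, in a row along y. A flat tongue runs from the front edge to a blue upright grip at x = -125 mm, for sliding it.
- tray_grip (a point): top centre of the tray's blue upright grip, a block 12 mm thick (tray x), 50 mm wide (tray y), 4 to 35 mm above the bench; axes as the tray's
- lamp_hood: fixed white lamp hood, 95 mm deep (x), 397 mm wide (y), 148 mm high, open in front (-x); origin on the bench below its middle, +x to its rear. Opening 385 mm wide between side cheeks, housing underside 118 mm up. The rear panel's inside, x = +50 mm, is the stop: with the tray against it, the tray's origin lies at the hood's. Front edge x = -40 mm.
- lamp_tube: the violet lamp tube, 16 mm diameter, 352 mm long along the hood's y, under the hood: origin at its middle, 104 mm above the bench, so that its lowest line is 96 mm above the bench and 18 mm above the rims of beakers standing on the tray; fragile
- start_button (a joint): travel of the start button, a spring push button 30 mm across on top of the hood, pressed straight down: 0 released, 0.006 m fully down at about 5 N; counts as pressed beyond 0.004 m; it springs back
- start_button_top (a point): centre of the top face of the start button (green, in a black housing on the hood's top near its front edge)
- flask_9: loose stoppered glass flask on the bench to the right of the work, 63 mm wide, 140 mm tall, a bystander; origin under its centre
- bottle_left: loose 56 mm wide, 104 mm tall reagent bottle with a blue cap, to the left of the hood, a bystander; origin under its centre
- circle_1 (a point): centre of printed circle 1 of 5 on the tray floor (upper side, 4 mm above the bench), counted from the tray's +y end, 67 mm apart
- circle_2 (a point): centre of printed circle 2 of 5 on the tray floor (upper side, 4 mm above the bench), counted from the tray's +y end, 67 mm apart
- circle_3 (a point): centre of printed circle 3 of 5 on the tray floor (upper side, 4 mm above the bench), counted from the tray's +y end, 67 mm apart
- circle_4 (a point): centre of printed circle 4 of 5 on the tray floor (upper side, 4 mm above the bench), counted from the tray's +y end, 67 mm apart
- circle_5 (a point): centre of printed circle 5 of 5 on the tray floor (upper side, 4 mm above the bench), counted from the tray's +y end, 67 mm apart
Mind the look-alikes: they are no part of the job. What is shaped like the beaker_2 but purple is not meant.

How it is judged:
By the outcome, as a careful person would: the job done as asked, in the order asked, and still so for the second after the job is handed in, with the robot touching nothing.
Of beaker_3, beaker_4, beaker_5 only 1 to 3 are there at a start; the rules pass over those that are not, and their reading is None.
At some moment in a run one of tray may be knocked a few centimetres aside while the robot is not near it.
It also fails if it takes over 210 s, if anything falls off the work surface, if the arm or the gripper's body presses on something with over 40 N, if the wrist force passes 120 N, or if a joint passes its speed limit or range.

### The arm

A 6-joint arm with a two-finger parallel gripper is mounted at the origin on a cart in front of the work surface, level with it; the furniture and walls round the work are solid. World frame = base frame: x ahead of the robot, y to its left, z up, the work surface at z = 0. Lengths are in m, angles in degrees, forces in N, time in s.
With the tool pointing down it reaches from about 0.375 to 0.9 m from the base axis. Payload 3.1 kg.
Tool frame: the origin (TCP) lies at the very end of the fingers, on their centre line; the grasp point (between the pads) lies 19 mm behind it; z points along the fingers, y is the line along which they close (so a half turn about z gives the same grasp; the last joint's range is limited). The gripper opens to 87 mm and grips with 3 to 60 N. Pads are 19 mm wide; open, the fingers measure 117 mm over their backs; the gripper's body (75 mm by 190 mm) begins 51 mm behind the grasp point.
Start: joints at [62.481, 30.224, 82.088, -0, 67.689, -10.227], TCP at [0.186, 0.597, 0.223] pointing down, gripper open.
Joint ranges: [-176.69, 176.69], [-43.24, 126.21], [12.49, 139.97], [-82, 262], [0, 151.66], [-163.58, 163.58]. Speed limits (degrees/s): [159.86, 159.86, 180, 180, 180, 180].

### API

Orientations are given as a 3x3 rotation matrix whose columns are the frame's x, y, z axes.
In Python, from rig import bot gives the robot as it stands.
- The arm moves only by the tool move_arm, never from a script. Its argument "increments" is a list of rows, each an object with "xyz": the shift along the tool's x, y, z in mm, a list of three; "roll": the turn about the tool's z in rad; "grip": the opening in per cent of the stroke, from 0 (shut) to 100 (fully open). A call has 1 to 5 rows; each row shifts and turns the commanded pose from where the row before left it, along the tool's axes as they then stand; what a row does not reach is not made up. A row lasts 1/12 s, in which the tool goes at most 41.7 mm and 7.16 degrees, less where a joint would pass 70% of its speed; a pose out of reach is approached as far as the arm can. A call is refused whole if a number of a shift passes 41.7 or a number of a turn 0.125, either way. A call with a gripper value outside its range is refused whole. The fingers move at their own pace and stop on an object; the grip force is fixed at half the most. Time passes only in rows, so rows that do not move let the fingers close. It gives the time, the measured TCP pose, the force, the opening and the grip force at its end, in the units of the state.
- bot.read_state(): the state, without advancing time (a new reading comes with each control period).
- bot.capture(name): name is "scene" or "top" or "wrist"; returns (picture, depth): 420x560x3 uint8, red, green, blue; 420x560 float32, m along the optical axis (not along the pixel's ray), 0 where there is no reading.
- bot.camera_model(name): a dict with "intrinsics" (3x3 intrinsics, pixels), "D" ([k1, k2, p1, p2, k3] as OpenCV has them; the pictures are not rectified), "rvec" (rotation vector, rad) and "tvec" (3), from world to camera coordinates, as OpenCV has them; the wrist camera has in their place "tool_from_camera" (4x4, takes a point from camera to tool coordinates, whose origin is the TCP and whose axes are the flange's). Camera axes: x right, y down, z forward; pixel columns grow to the right and rows downward; lengths in m; the calibration is good to about 2 mm. A picture is of the moment at which its call begins: read the wrist's pose just before it. camera_model takes no time and is no camera call.
- bot.hand_in(): hands the job in; it is judged then, once.
Trained networks look in the newest picture that a camera, given by its name, has taken for a name from the list of things; names that differ only in an ending like _2 or _b are one class to them, and where a whole thing is asked for, a point or a joint stands for the part that bears it (a point fixed in the world has none). Each returns a list of dicts, best first, with "conf" (0 to 1); they miss things now and then, are a little off and sometimes report something else, mostly with a low value. They report only what shows in the picture. A call takes as long as a camera call. They do not tell look-alikes from the thing itself.
- bot.spot_in(label, camera): "at" ([x, y, z] in m, in the coordinates of the camera as it stood for that picture, good to about 4 mm: the middle of the surface that is visible of it).
- bot.trace(label, camera): "mask" (420x560 bool, what is visible of it).
The state is a dict: "time_s": time; "joint_positions": joint angles; "qvel": joint speeds; "tau": joint torques, N m; "position": TCP position; "tcp_rot": TCP orientation; "force": force on the tool from outside, world axes, zero at the start; "moment": the same for the moment, N m; "opening": opening from 0.0 (shut) to 1.0 (fully open); "grasp_force": force on a finger pad.
Only numpy, scipy, OpenCV 4.12 (cv2) and the standard library are available. Lean on these libraries where they do the work, as an engineer would, in place of code of your own. Each camera call takes 0.05 s, during which the arm holds its last target. There are 200 camera calls.

## Working session

There is one attempt and no reset: what is moved stays moved. The work goes in short steps, Python scripts to look and compute and a tool call to move; the robot and the scene stay as the last step left them, time stands still between calls to the robot, and variables do not carry over. Pictures are saved under pics/ and viewed, at most 16 in all, crops included, and the job is handed in when it is done.

Besides the shell and the picture viewer there is one more tool, called after ">>>" by a JSON object that holds its "name" and its "arguments", one argument or row to a line. move_arm: Moves the arm, as the interface text tells. Its arguments: {"type":"object","properties":{"increments":{"type":"array"}},"required":["increments"]}

```bash
mkdir -p pics; ls
cat > h.py <<'E'
import numpy as np, cv2
from rig import bot
def W(cam, p, st=None):
    m=bot.camera_model(cam); p=np.asarray(p,float)
    if cam=='wrist':
        T=np.array(m['tool_from_camera']); q=T[:3,:3]@p+T[:3,3]
        return np.array(st['tcp_rot'])@q+np.array(st['position'])
    R=cv2.Rodrigues(np.array(m['rvec'],float))[0]
    return R.T@(p-np.array(m['tvec'],float).ravel())
def cloud(cam, depth, st=None):
    m=bot.camera_model(cam);h,w=depth.shape
    u,v=np.meshgrid(np.arange(w),np.arange(h))
    n=cv2.undistortPoints(np.stack([u,v],-1).reshape(-1,1,2).astype(float),np.array(m['intrinsics']),np.array(m['D'])).reshape(h,w,2)
    P=np.dstack([n*depth[...,None],depth]).reshape(-1,3)
    if cam=='wrist':
        T=np.array(m['tool_from_camera']); Q=P@T[:3,:3].T+T[:3,3]
        return (Q@np.array(st['tcp_rot']).T+np.array(st['position'])).reshape(h,w,3)
    R=cv2.Rodrigues(np.array(m['rvec'],float))[0]
    return ((P-np.array(m['tvec'],float).ravel())@R).reshape(h,w,3)
def save(n,im): cv2.imwrite('pics/'+n+'.png',im[...,::-1])
E
python3 - <<'E'
from h import *
np.set_printoptions(precision=3,suppress=True)
st=bot.read_state();print(st['time_s'],st['position'],st['tcp_rot'])
for c in ['scene','top']:
    im,d=bot.capture(c);save(c+'0',im);np.save(c+'0.npy',cloud(c,d))
    for l in ['beaker_1','tray','tray_grip','lamp_hood','start_button_top','flask_9','bottle_left']:
        print(c,l,[(W(c,r['at']).round(3),round(r['conf'],2)) for r in bot.spot_in(l,c)])
E
```

```text
pics
0.0 [0.185 0.596 0.222] [[-0.955  0.297 -0.001]
 [ 0.297  0.955 -0.002]
 [ 0.    -0.002 -1.   ]]
scene beaker_1 [(array([ 0.529, -0.261,  0.061]), 0.97), (array([ 0.404, -0.248,  0.051]), 0.89), (array([ 0.559, -0.373,  0.056]), 0.86), (array([ 0.44 , -0.398,  0.045]), 0.85), (array([ 0.461, -0.372,  0.085]), 0.81), (array([ 0.346, -0.412,  0.053]), 0.79)]
scene tray [(array([0.546, 0.03 , 0.004]), 0.86)]
scene tray_grip [(array([0.546, 0.029, 0.006]), 0.77)]
scene lamp_hood [(array([ 0.699, -0.044,  0.141]), 0.66)]
scene start_button_top []
scene flask_9 [(array([ 0.683, -0.426,  0.064]), 0.66), (array([0.544, 0.031, 0.006]), 0.32)]
scene bottle_left [(array([0.607, 0.358, 0.055]), 0.88), (array([ 0.56 , -0.377,  0.056]), 0.28)]
top beaker_1 [(array([ 0.455, -0.385,  0.068]), 0.87), (array([ 0.346, -0.422,  0.037]), 0.81), (array([ 0.415, -0.251,  0.03 ]), 0.79), (array([ 0.572, -0.378,  0.038]), 0.57), (array([ 0.532, -0.261,  0.029]), 0.54), (array([0.549, 0.041, 0.005]), 0.48)]
top tray [(array([ 0.455, -0.385,  0.068]), 0.66), (array([0.551, 0.042, 0.001]), 0.64), (array([0.703, 0.029, 0.145]), 0.5)]
top tray_grip [(array([0.547, 0.043, 0.004]), 0.74)]
top lamp_hood [(array([0.706, 0.031, 0.143]), 0.62), (array([0.55 , 0.041, 0.006]), 0.43)]
top start_button_top [(array([ 0.682, -0.028,  0.17 ]), 0.39)]
top flask_9 [(array([ 0.689, -0.415,  0.051]), 0.55)]
top bottle_left [(array([0.612, 0.369, 0.063]), 0.68)]
```

View pics/scene0.png

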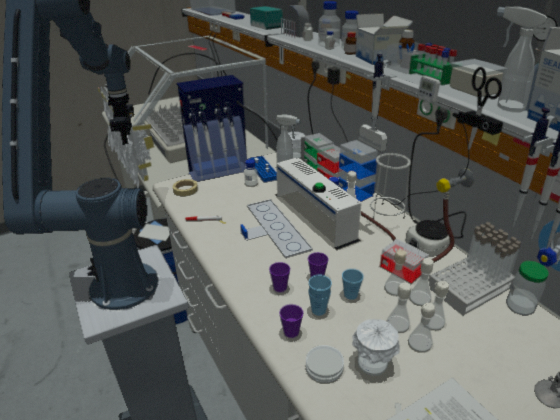

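View pics/top0.png

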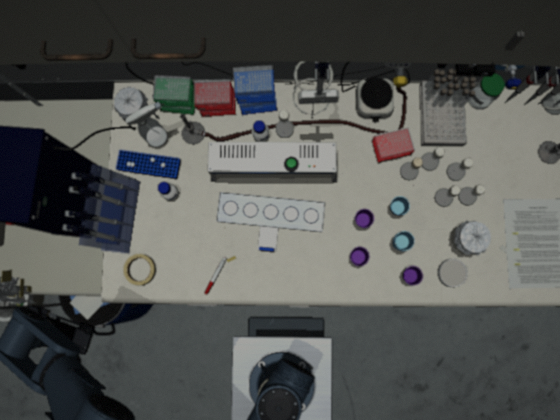

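The scene picture shows the blue stack at (319,295) and a single blue beaker at (352,285). The three purple look-alikes are at (280,277), (318,265) and (291,321). The top picture agrees: blue at (402,242) and (399,207). The tray lies in front of the hood, with its blue grip toward the robot. Next I measure these.

Run:
```python
from h import *
np.set_printoptions(precision=4,suppress=True)
for c in ['top','scene']:
    P=np.load(c+'0.npy'); im=cv2.imread(f'pics/{c}0.png'); hsv=cv2.cvtColor(im,cv2.COLOR_BGR2HSV).astype(int)
    x,y,z=P[...,0],P[...,1],P[...,2]
    for n,(cx,cy) in dict(stack=(.455,-.385),single=(.57,-.378),p1=(.53,-.26),p2=(.41,-.25),p3=(.345,-.42)).items():
        m=(np.hypot(x-cx,y-cy)<.055)&(z>.02)&(z<.2)
        zt=np.percentile(z[m],97); r=m&(z>zt-.008)
        (a,b),s,_=cv2.fitEllipse((P[r][:,:2]*1000).astype(np.float32)) if r.sum()>5 else ((0,0),0,0)
        hull=cv2.minEnclosingCircle((P[r][:,:2]).astype(np.float32))
        print(c,n,'ztop',zt,z[m].max(),'circ',np.array(hull[0]),hull[1],'hue',np.median(hsv[m],0),m.sum())
    # hood: points z .13-.16
    m=(z>.14)&(z<.156)&(x>.6)&(x<.85)&(abs(y)<.3); k=cv2.connectedComponents(m.astype(np.uint8))
    lab=k[1]; b=np.argmax(np.bincount(lab[m])); q=P[lab==b]
    print('hood',cv2.minAreaRect((q[:,:2]*1000).astype(np.float32)),np.median(q[:,2]))
    m=(hsv[...,0]>50)&(hsv[...,0]<85)&(hsv[...,1]>120)&(x>.6)&(x<.75)&(abs(y)<.15); print('button',P[m].mean(0),np.median(P[m],0),m.sum())
    m=(hsv[...,0]>100)&(hsv[...,0]<125)&(hsv[...,1]>150)&(x>.38)&(x<.5)&(abs(y)<.15);print('grip',np.median(P[m],0),m.sum())
    tr=bot.trace('tray',c)
    for t in tr[:1]:
        q=P[t['mask']&(z<.03)&(x>.48)&(x<.66)]; print('tray',t['conf'],cv2.minAreaRect((q[:,:2]*1000).astype(np.float32)))
    # circles via blobs in gray
print(bot.read_state()['time_s'])
im=cv2.imread('pics/top0.png');cv2.imwrite('pics/crop1.png',cv2.resize(im[130:290,190:440],None,fx=3.2,fy=3.2,interpolation=2))
```

```text
top stack ztop 0.10537902102267048 0.1102887304756813 circ [ 0.456  -0.3788] 0.03147133067250252 hue [ 96.  78. 104.] 362
top single ztop 0.07750504209354173 0.08789427701186385 circ [ 0.5699 -0.3724] 0.031732458621263504 hue [ 96.  81. 114.] 307
top p1 ztop 0.07648738786574763 0.08358599892090078 circ [ 0.5287 -0.2602] 0.030956845730543137 hue [136. 150.  94.] 295
top p2 ztop 0.07710181114710726 0.08350817148794903 circ [ 0.4095 -0.2436] 0.03135276585817337 hue [136. 148.  94.] 287
top p3 ztop 0.07761974497611951 0.0851405022818745 circ [ 0.3511 -0.4114] 0.03128751367330551 hue [136. 154.  88.] 305
hood ((706.3004150390625, 33.36515808105469), (97.3071060180664, 397.3811950683594), 0.41236066818237305) 0.14734300808558667
button [ 0.6829 -0.0263  0.1677] [ 0.6825 -0.0266  0.1685] 82
grip [0.43   0.0503 0.0337] 30
tray 0.64 ((543.2926025390625, 42.40968322753906), (355.0447082519531, 129.85459899902344), 85.18193054199219)
scene stack ztop 0.10547908898380146 0.10979099049445006 circ [ 0.4561 -0.3788] 0.0327652245759964 hue [ 99. 110.  92.] 697
scene single ztop 0.07626676405405086 0.07943856201475351 circ [ 0.5719 -0.3741] 0.03248470276594162 hue [ 99. 110.  98.] 451
scene p1 ztop 0.0757519208066814 0.07803395995663917 circ [ 0.5296 -0.2574] 0.034033194184303284 hue [137. 167.  73.] 410
scene p2 ztop 0.07570094382083091 0.07862182834870982 circ [ 0.4078 -0.2413] 0.03299253061413765 hue [137. 170.  72.] 451
scene p3 ztop 0.07668852714437346 0.07969244966334084 circ [ 0.3474 -0.4086] 0.03320441395044327 hue [137. 169.  72.] 585
hood ((704.6310424804688, 31.961563110351562), (101.31460571289062, 402.770263671875), 1.1704450845718384) 0.14953975937757122
button [ 0.679  -0.032   0.1679] [ 0.678  -0.0332  0.1687] 47
grip [0.427  0.0383 0.0327] 44
tray 0.78 ((543.9346923828125, 44.8082275390625), (368.0996398925781, 129.76431274414062), 85.90328979492188)
0.9
```

View pics/crop1.png

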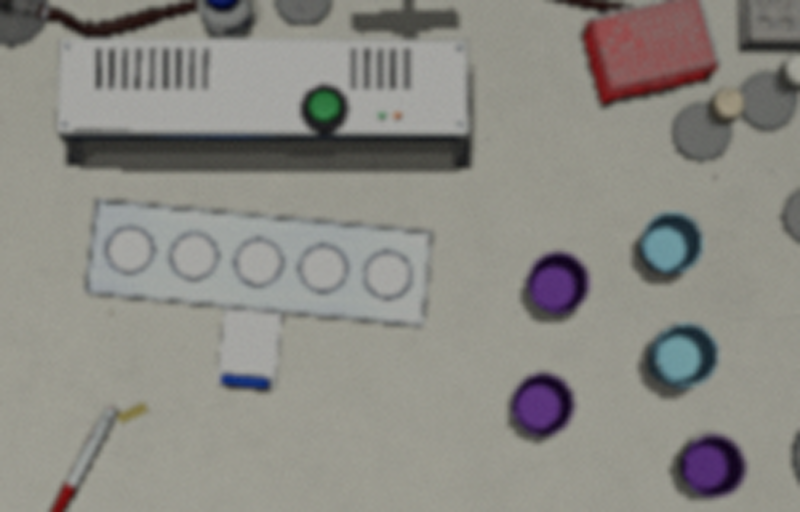

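One stack of two (rim at about 105 mm) and one single beaker, so three in all. The crop shows the tray turned about −5°, with circles 1 to 5 running left to right from crop (130,250) to (387,274). I'll square the tool up and travel to above the stack.

>>> {"name": "move_arm", "arguments": {
  "increments": [
    {"xyz":[0,0,-10],"roll":-0.1,"grip":100},
    {"xyz":[0,0,-10],"roll":-0.1,"grip":100},
    {"xyz":[0,0,-10],"roll":-0.1,"grip":100},
    {"xyz":[0,0,0],"roll":0,"grip":100}
  ]
}}

```text
time_s: 1.23
position: [0.1863, 0.598, 0.2547]
tcp_rot: [[-1.0, 0.0, 0.002], [0.0, 1.0, 0.004], [-0.002, 0.004, -1.0]]
force: [-0.6, -0.5, 0.8]
opening: 1.001
grasp_force: 0.0
```

>>> {"name": "move_arm", "arguments": {
  "increments": [
    {"xyz":[-21,-33,0],"roll":0,"grip":100},
    {"xyz":[-21,-33,0],"roll":0,"grip":100},
    {"xyz":[-21,-33,0],"roll":0,"grip":100},
    {"xyz":[-21,-33,0],"roll":0,"grip":100},
    {"xyz":[-21,-33,0],"roll":0,"grip":100}
  ]
}}

```text
time_s: 1.65
position: [0.2908, 0.4299, 0.2521]
tcp_rot: [[-1.0, 0.004, -0.0], [0.004, 1.0, -0.0], [0.0, -0.0, -1.0]]
force: [-0.8, -0.2, 0.1]
opening: 1.0
grasp_force: 0.0
```

>>> {"name": "move_arm", "arguments": {
  "increments": [
    {"xyz":[-21,-33,0],"roll":0,"grip":100},
    {"xyz":[-21,-33,0],"roll":0,"grip":100},
    {"xyz":[-21,-33,0],"roll":0,"grip":100},
    {"xyz":[-21,-33,0],"roll":0,"grip":100},
    {"xyz":[-21,-33,0],"roll":0,"grip":100}
  ]
}}

```text
time_s: 2.07
position: [0.3956, 0.2646, 0.2524]
tcp_rot: [[-1.0, 0.005, 0.0], [0.005, 1.0, 0.0], [-0.0, 0.0, -1.0]]
force: [0.1, 0.5, 1.1]
opening: 1.003
grasp_force: 0.0
```

>>> {"name": "move_arm", "arguments": {
  "increments": [
    {"xyz":[-21,-33,0],"roll":0,"grip":100},
    {"xyz":[-21,-33,0],"roll":0,"grip":100},
    {"xyz":[-21,-33,0],"roll":0,"grip":100},
    {"xyz":[-21,-33,0],"roll":0,"grip":100},
    {"xyz":[-21,-33,0],"roll":0,"grip":100}
  ]
}}

```text
time_s: 2.48
position: [0.5004, 0.0993, 0.2523]
tcp_rot: [[-1.0, 0.005, -0.0], [0.005, 1.0, 0.0], [0.0, 0.0, -1.0]]
force: [0.4, 0.6, 0.3]
opening: 0.998
grasp_force: 0.0
```

>>> {"name": "move_arm", "arguments": {
  "increments": [
    {"xyz":[4,-40,0],"roll":0,"grip":100},
    {"xyz":[4,-40,0],"roll":0,"grip":100},
    {"xyz":[4,-40,0],"roll":0,"grip":100},
    {"xyz":[4,-40,0],"roll":0,"grip":100},
    {"xyz":[4,-40,0],"roll":0,"grip":100}
  ]
}}

```text
time_s: 2.9
position: [0.4788, -0.1005, 0.2522]
tcp_rot: [[-1.0, 0.005, -0.0], [0.005, 1.0, 0.0], [0.0, 0.0, -1.0]]
force: [0.4, 0.7, 1.2]
opening: 1.0
grasp_force: 0.0
```

>>> {"name": "move_arm", "arguments": {
  "increments": [
    {"xyz":[4,-40,0],"roll":0,"grip":100},
    {"xyz":[4,-40,0],"roll":0,"grip":100},
    {"xyz":[4,-40,0],"roll":0,"grip":100},
    {"xyz":[4,-40,0],"roll":0,"grip":100},
    {"xyz":[4,-40,0],"roll":0,"grip":100}
  ]
}}

```text
time_s: 3.32
position: [0.4584, -0.3006, 0.2522]
tcp_rot: [[-1.0, 0.005, -0.0], [0.005, 1.0, 0.0], [0.0, 0.0, -1.0]]
force: [0.4, -0.2, 0.3]
opening: 0.997
grasp_force: 0.0
```

>>> {"name": "move_arm", "arguments": {
  "increments": [
    {"xyz":[4,-40,0],"roll":0,"grip":100},
    {"xyz":[0,-38,0],"roll":0,"grip":100},
    {"xyz":[0,0,0],"roll":0,"grip":100}
  ]
}}

```text
time_s: 3.57
position: [0.4548, -0.385, 0.2522]
tcp_rot: [[-1.0, 0.01, 0.002], [0.01, 1.0, -0.007], [-0.002, -0.007, -1.0]]
force: [0.9, -0.9, 0.5]
opening: 1.002
grasp_force: 0.0
```

```bash
cat >> h.py <<'E'
def beakers(name):
    "rim circles from the wrist camera; returns centre, z, hue per beaker seen"
    st=bot.read_state(); im,d=bot.capture('wrist'); save(name,im); P=cloud('wrist',d,st); P[d==0]=np.nan
    hsv=cv2.cvtColor(im,cv2.COLOR_RGB2HSV)
    for t in bot.trace('beaker_1','wrist'):
        if t['conf']<.4: continue
        q=P[t['mask']]; q=q[~np.isnan(q[:,0])]; zt=np.percentile(q[:,2],95); r=q[(q[:,2]>zt-.007)&(q[:,2]<zt+.006)]
        c,R=cv2.minEnclosingCircle(r[:,:2].astype(np.float32))
        print(round(t['conf'],2),'c',np.round(c,4),'R',round(R,4),'z',round(zt,3),'hue',np.median(hsv[t['mask']],0)[0],'px',np.argwhere(t['mask']).mean(0).astype(int)[::-1])
    return st,im,P
E
python3 - <<'E'
from h import *
st,im,P=beakers('w1');print(st['position'],st['joint_positions'])
E
```

```text
0.9 c [ 0.4101 -0.2425] R 0.0313 z 0.073 hue 137.0 px [427 136]
0.85 c [ 0.5302 -0.258 ] R 0.0312 z 0.073 hue 137.0 px [402 241]
0.65 c [ 0.3499 -0.4091] R 0.0309 z 0.074 hue 137.0 px [256  73]
0.63 c [ 0.4354 -0.3809] R 0.0214 z 0.103 hue 100.0 px [289 162]
0.62 c [ 0.5604 -0.3715] R 0.0276 z 0.073 hue 99.0 px [295 267]
0.57 c [ 0.4573 -0.3777] R 0.0311 z 0.103 hue 100.0 px [291 193]
0.49 c [ 0.5291 -0.0857] R 0.0571 z 0.009 hue 100.0 px [522 227]
[ 0.45480592 -0.38500322  0.25219952] [ -50.90848068   25.97441904   84.71880556   -0.15578079   68.93883683
 -140.27445735]
```

View pics/w1.png

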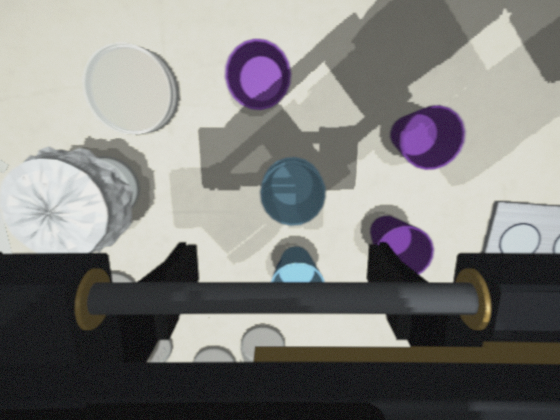

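The wrist picture shows the stack at (291,190), the single beaker at (298,270) partly behind the gripper, and purple look-alikes at (258,75), (428,136) and (402,241). A foil-wrapped flask stands on the left at (60,210). I'll check its clearance.

Run:
```python
from h import *
st=bot.read_state();print(st['time_s'],st['position'])
for c in ['scene','top']:
    P=np.load(c+'0.npy'); m=(P[...,0]>.38)&(P[...,0]<.66)&(P[...,1]>-.62)&(P[...,1]<-.42)&(P[...,2]>.05)&(P[...,2]<.3)
    q=P[m]
    for y0 in np.arange(-.62,-.42,.02):
        s=q[(q[:,1]>y0)&(q[:,1]<y0+.02)]
        if len(s)>3: print(c,round(y0,2),len(s),s.min(0).round(3),s.max(0).round(3))
```

```text
3.6667 [ 0.45436528 -0.37788393  0.25161759]
scene -0.62 564 [ 0.414 -0.62   0.05 ] [ 0.628 -0.6    0.137]
scene -0.6 310 [ 0.414 -0.6    0.052] [ 0.607 -0.58   0.119]
scene -0.58 212 [ 0.416 -0.58   0.079] [ 0.511 -0.56   0.118]
scene -0.56 250 [ 0.431 -0.56   0.051] [ 0.623 -0.54   0.143]
scene -0.54 195 [ 0.589 -0.54   0.051] [ 0.623 -0.52   0.144]
scene -0.52 8 [ 0.594 -0.519  0.052] [ 0.608 -0.516  0.14 ]
top -0.62 333 [ 0.417 -0.62   0.05 ] [ 0.632 -0.6    0.144]
top -0.6 249 [ 0.419 -0.6    0.05 ] [ 0.626 -0.58   0.134]
top -0.58 224 [ 0.419 -0.58   0.073] [ 0.519 -0.56   0.12 ]
top -0.56 171 [ 0.432 -0.56   0.052] [ 0.623 -0.541  0.143]
top -0.54 131 [ 0.592 -0.539  0.052] [ 0.629 -0.52   0.146]
top -0.52 40 [ 0.596 -0.52   0.05 ] [ 0.625 -0.512  0.141]
```

>>> {"name": "move_arm", "arguments": {
  "increments": [
    {"xyz":[-2,0,40],"roll":0,"grip":100},
    {"xyz":[0,0,40],"roll":0,"grip":100},
    {"xyz":[0,0,40],"roll":0,"grip":100},
    {"xyz":[0,0,32],"roll":0,"grip":100},
    {"xyz":[0,0,20],"roll":0,"grip":100}
  ]
}}

```text
time_s: 4.08
position: [0.4555, -0.3725, 0.077]
tcp_rot: [[-1.0, 0.002, -0.004], [0.002, 1.0, 0.006], [0.004, 0.006, -1.0]]
force: [-0.0, 0.9, -0.2]
opening: 1.002
grasp_force: 0.0
```

>>> {"name": "move_arm", "arguments": {
  "increments": [
    {"xyz":[0,0,0],"roll":0,"grip":100},
    {"xyz":[0,0,0],"roll":0,"grip":50},
    {"xyz":[0,0,0],"roll":0,"grip":50},
    {"xyz":[0,0,0],"roll":0,"grip":50},
    {"xyz":[0,0,0],"roll":0,"grip":50}
  ]
}}

```text
time_s: 4.5
position: [0.458, -0.3775, 0.0826]
tcp_rot: [[-1.0, 0.002, 0.003], [0.002, 1.0, -0.003], [-0.003, -0.003, -1.0]]
force: [-0.7, -0.2, -0.6]
opening: 0.782
grasp_force: 0.0
```

>>> {"name": "move_arm", "arguments": {
  "increments": [
    {"xyz":[0,0,0],"roll":0,"grip":50},
    {"xyz":[0,0,0],"roll":0,"grip":50},
    {"xyz":[0,0,0],"roll":0,"grip":50}
  ]
}}

```text
time_s: 4.75
position: [0.4578, -0.3775, 0.0823]
tcp_rot: [[-1.0, 0.002, 0.002], [0.002, 1.0, -0.002], [-0.002, -0.002, -1.0]]
force: [-0.7, 1.2, 6.0]
opening: 0.686
grasp_force: 34.8
```

>>> {"name": "move_arm", "arguments": {
  "increments": [
    {"xyz":[0,0,-8],"roll":0,"grip":50},
    {"xyz":[0,0,-15],"roll":0,"grip":50},
    {"xyz":[0,0,-20],"roll":0,"grip":50},
    {"xyz":[0,0,-20],"roll":0,"grip":50},
    {"xyz":[0,0,-25],"roll":0,"grip":50}
  ]
}}

```text
time_s: 5.17
position: [0.4562, -0.3761, 0.1689]
tcp_rot: [[-1.0, 0.002, -0.002], [0.002, 1.0, 0.002], [0.002, 0.002, -1.0]]
force: [-0.2, -0.5, -0.8]
opening: 0.684
grasp_force: 34.6
```

>>> {"name": "move_arm", "arguments": {
  "increments": [
    {"xyz":[0,0,-30],"roll":0,"grip":50},
    {"xyz":[0,0,-30],"roll":0,"grip":50},
    {"xyz":[0,0,-12],"roll":0,"grip":50},
    {"xyz":[0,0,0],"roll":0,"grip":50}
  ]
}}

```text
time_s: 5.5
position: [0.4584, -0.3785, 0.2451]
tcp_rot: [[-1.0, 0.002, 0.006], [0.002, 1.0, -0.007], [-0.006, -0.007, -1.0]]
force: [0.7, -1.2, -0.1]
opening: 0.682
grasp_force: 34.6
```

Run:
```python
from h import *
im,d=bot.capture('scene');save('s1',im[180:380,200:500]); P=cloud('scene',d)
m=(np.hypot(P[...,0]-.456,P[...,1]+.378)<.04)&(P[...,2]>.03);print(np.percentile(P[m][:,2],[5,50,95]))
z=P[...,2][m];print(np.histogram(z,bins=np.arange(.03,.32,.02)))
st=bot.read_state();print(st['position'],st['opening'],st['grasp_force'])
im,d=bot.capture('top');save('t1',im); P=cloud('top',d)
hsv=cv2.cvtColor(im,cv2.COLOR_RGB2HSV).astype(int)
x,y=P[...,0],P[...,1]
m=(hsv[...,0]>100)&(hsv[...,0]<125)&(hsv[...,1]>150)&(x>.35)&(x<.52)&(abs(y)<.2)&(P[...,2]<.06);print('grip',np.median(P[m],0),m.sum())
g=cv2.createCLAHE(3,(8,8)).apply(cv2.cvtColor(im,cv2.COLOR_RGB2GRAY))
b=cv2.resize(im[180:260,190:340],None,fx=5,fy=5,interpolation=2)
gb=cv2.cvtColor(b,cv2.COLOR_RGB2GRAY)
c=cv2.HoughCircles(gb,cv2.HOUGH_GRADIENT,1,60,param1=60,param2=15,minRadius=30,maxRadius=50)
for u,v,r in (c[0] if c is not None else []):
    U,V=190+u/5-.4,180+v/5-.4; print('circle px',u,v,r,P[int(round(V)),int(round(U))].round(4))
```

```text
[0.05020087 0.41889158 0.5862234 ]
(array([153, 208, 104,   0,   0,   0,   0,   0,  67, 104, 171, 230,  57,
        37]), array([0.03, 0.05, 0.07, 0.09, 0.11, 0.13, 0.15, 0.17, 0.19, 0.21, 0.23,
       0.25, 0.27, 0.29, 0.31]))
[ 0.45748461 -0.37741505  0.24267249] 0.6853764130795347 34.62685127849056
grip [0.43000299 0.0501183  0.03443515] 30
circle px 302.5 149.5 30.8 [0.5607 0.1087 0.0019]
circle px 504.5 169.5 30.8 [ 0.5484 -0.0239  0.0039]
circle px 606.5 178.5 31.0 [ 0.5455 -0.0931  0.0056]
circle px 403.5 158.5 40.8 [0.5575 0.0422 0.0057]
circle px 202.5 139.5 39.9 [0.5667 0.1752 0.0023]
circle px 612.5 332.5 41.6 [ 0.3795 -0.0691  0.8359]
```

View pics/s1.png

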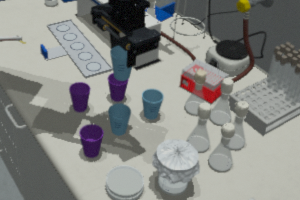

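The crop shows the upper beaker held in the gripper and the lower one still standing at (118,120). Circles 1 to 5 run from (0.567, 0.175) to (0.545, −0.093). I'll use 1, 3 and 5, and place circle 1 first.

>>> {"name": "move_arm", "arguments": {
  "increments": [
    {"xyz":[-7.5,37,0],"roll":0,"grip":50},
    {"xyz":[-7.5,37,0],"roll":0,"grip":50},
    {"xyz":[-7.5,37,0],"roll":0,"grip":50},
    {"xyz":[-7.5,37,0],"roll":0,"grip":50},
    {"xyz":[-7.5,37,0],"roll":0,"grip":50}
  ]
}}

```text
time_s: 6.02
position: [0.4935, -0.1895, 0.2385]
tcp_rot: [[-1.0, 0.003, -0.004], [0.003, 1.0, 0.003], [0.004, 0.003, -1.0]]
force: [0.7, 0.7, -0.6]
opening: 0.684
grasp_force: 34.6
```

>>> {"name": "move_arm", "arguments": {
  "increments": [
    {"xyz":[-7.5,37,0],"roll":0,"grip":50},
    {"xyz":[-7.5,37,0],"roll":0,"grip":50},
    {"xyz":[-7.5,37,0],"roll":0,"grip":50},
    {"xyz":[-7.5,37,0],"roll":0,"grip":50},
    {"xyz":[-7.5,37,0],"roll":0,"grip":50}
  ]
}}

```text
time_s: 6.43
position: [0.5312, -0.0048, 0.2385]
tcp_rot: [[-1.0, 0.002, -0.004], [0.002, 1.0, 0.001], [0.004, 0.001, -1.0]]
force: [0.8, -0.4, -0.4]
opening: 0.683
grasp_force: 34.6
```

>>> {"name": "move_arm", "arguments": {
  "increments": [
    {"xyz":[-7.5,37,0],"roll":0,"grip":50},
    {"xyz":[-7.5,37,0],"roll":0,"grip":50},
    {"xyz":[-7.5,37,0],"roll":0,"grip":50},
    {"xyz":[-7.5,37,0],"roll":0,"grip":50},
    {"xyz":[-4,34,0],"roll":0,"grip":50}
  ]
}}

```text
time_s: 6.85
position: [0.5661, 0.1771, 0.2382]
tcp_rot: [[-1.0, 0.001, -0.004], [0.001, 1.0, -0.0], [0.004, -0.0, -1.0]]
force: [0.1, -0.5, -0.4]
opening: 0.683
grasp_force: 34.6
```

>>> {"name": "move_arm", "arguments": {
  "increments": [
    {"xyz":[0,0,30],"roll":0,"grip":50},
    {"xyz":[0,0,30],"roll":0,"grip":50},
    {"xyz":[0,0,30],"roll":0,"grip":50},
    {"xyz":[0,0,30],"roll":0,"grip":50},
    {"xyz":[0,0,30],"roll":0,"grip":50}
  ]
}}

```text
time_s: 7.27
position: [0.5649, 0.1751, 0.0873]
tcp_rot: [[-1.0, 0.001, -0.004], [0.001, 1.0, -0.0], [0.004, -0.0, -1.0]]
force: [-0.4, -0.4, -0.3]
opening: 0.687
grasp_force: 34.6
```

>>> {"name": "move_arm", "arguments": {
  "increments": [
    {"xyz":[0,0,0],"roll":0,"grip":50},
    {"xyz":[0,0,0],"roll":0,"grip":50},
    {"xyz":[0,0,0],"roll":0,"grip":50}
  ]
}}

```text
time_s: 7.52
position: [0.5672, 0.175, 0.0908]
tcp_rot: [[-1.0, 0.002, -0.0], [0.002, 1.0, -0.0], [0.0, -0.0, -1.0]]
force: [-0.6, -0.5, 0.8]
opening: 0.683
grasp_force: 34.6
```

Run:
```python
from h import *
st=bot.read_state();print(st['position'],st['time_s'])
im,d=bot.capture('wrist');save('w2',im);P=cloud('wrist',d,st);np.save('w2.npy',P)
im,d=bot.capture('scene');P=cloud('scene',d)
p=np.array(st['position']);m=(np.hypot(P[...,0]-p[0],P[...,1]-p[1])<.045)&(P[...,2]>.015)&(P[...,2]<.15)
hs=cv2.cvtColor(im,cv2.COLOR_RGB2HSV).astype(int);m&=(abs(hs[...,0]-99)<6)&(hs[...,1]>60)
print(m.sum(),np.percentile(P[m][:,2],[1,5,95,99]))
```

```text
[0.56717171 0.1750225  0.09076192] 7.5167
222 [0.04285685 0.0486353  0.11614792 0.13119805]
```

View pics/w2.png

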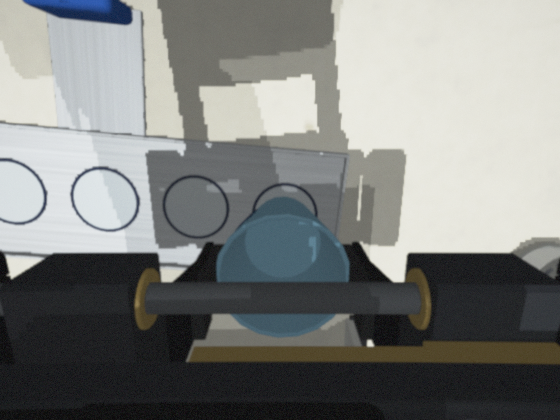

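Circles 2, 3 and 4 show at (196,206), (105,199) and (12,191). Circle 1 is partly hidden behind the held beaker at about (286,210).

```bash
cat >> h.py <<'E'
def ray(u,v,st,z=.004):
    m=bot.camera_model('wrist');T=np.array(m['tool_from_camera'])
    n=cv2.undistortPoints(np.array([[[u,v]]],float),np.array(m['intrinsics']),np.array(m['D'])).ravel()
    o=W('wrist',[0,0,0],st);d=W('wrist',[n[0],n[1],1],st)-o
    return o+d*(z-o[2])/d[2]
E
python3 - <<'E'
from h import *
st=bot.read_state();P=np.load('w2.npy')
c=[ray(*p,st) for p in [(196,206),(105,199),(12,191)]]
for a,p in zip(c,[(196,206),(105,199),(12,191)]): print(a.round(4),P[p[1],p[0]].round(4))
d=(c[0]-c[2])/2;print('c1',c[0]+d,'pitch',np.linalg.norm(d),'yaw',np.degrees(np.arctan2(-d[0],d[1])))
E
```

```text
[0.5642 0.1098 0.004 ] [0.5623 0.11   0.0041]
[0.5586 0.0426 0.004 ] [0.5568 0.0431 0.0039]
[ 0.5524 -0.0237  0.004 ] [ 0.5506 -0.0227  0.0041]
c1 [0.570121   0.17649603 0.004     ] pitch 0.06699188017674386 yaw -5.057647610584811
```

>>> {"name": "move_arm", "arguments": {
  "increments": [
    {"xyz":[-2,1.5,15],"roll":0,"grip":50},
    {"xyz":[0,0,10],"roll":0,"grip":50},
    {"xyz":[0,0,5],"roll":0,"grip":50},
    {"xyz":[0,0,0],"roll":0,"grip":50},
    {"xyz":[0,0,2],"roll":0,"grip":50}
  ]
}}

```text
time_s: 8.03
position: [0.5692, 0.1765, 0.0591]
tcp_rot: [[-1.0, 0.002, 0.001], [0.002, 1.0, 0.0], [-0.001, 0.0, -1.0]]
force: [-0.9, 0.5, -0.3]
opening: 0.682
grasp_force: 34.6
```

>>> {"name": "move_arm", "arguments": {
  "increments": [
    {"xyz":[0,0,1],"roll":0,"grip":50},
    {"xyz":[0,0,1],"roll":0,"grip":50},
    {"xyz":[0,0,0],"roll":0,"grip":50}
  ]
}}

```text
time_s: 8.28
position: [0.5691, 0.1765, 0.0567]
tcp_rot: [[-1.0, 0.002, 0.0], [0.002, 1.0, 0.0], [-0.0, 0.0, -1.0]]
force: [0.4, -0.3, 0.1]
opening: 0.684
grasp_force: 34.6
```

>>> {"name": "move_arm", "arguments": {
  "increments": [
    {"xyz":[0,0,1],"roll":0,"grip":50},
    {"xyz":[0,0,0],"roll":0,"grip":50},
    {"xyz":[0,0,0],"roll":0,"grip":50}
  ]
}}

```text
time_s: 8.53
position: [0.5693, 0.1766, 0.0564]
tcp_rot: [[-1.0, 0.002, 0.001], [0.002, 1.0, 0.0], [-0.001, 0.0, -1.0]]
force: [-1.3, 0.4, 5.2]
opening: 0.686
grasp_force: 34.7
```

>>> {"name": "move_arm", "arguments": {
  "increments": [
    {"xyz":[0,0,1],"roll":0,"grip":50},
    {"xyz":[0,0,0],"roll":0,"grip":50},
    {"xyz":[0,0,0],"roll":0,"grip":50}
  ]
}}

```text
time_s: 8.78
position: [0.5695, 0.1766, 0.0563]
tcp_rot: [[-1.0, 0.002, 0.002], [0.002, 1.0, 0.0], [-0.002, 0.0, -1.0]]
force: [-2.2, -0.4, 10.8]
opening: 0.683
grasp_force: 34.8
```

Contact felt. I'll back off 2 mm, release and rise.

>>> {"name": "move_arm", "arguments": {
  "increments": [
    {"xyz":[0,0,-2],"roll":0,"grip":50},
    {"xyz":[0,0,0],"roll":0,"grip":100},
    {"xyz":[0,0,0],"roll":0,"grip":100},
    {"xyz":[0,0,0],"roll":0,"grip":100},
    {"xyz":[0,0,0],"roll":0,"grip":100}
  ]
}}

```text
time_s: 9.2
position: [0.5688, 0.1765, 0.0562]
tcp_rot: [[-1.0, 0.002, -0.001], [0.002, 1.0, -0.0], [0.001, -0.0, -1.0]]
force: [-0.3, 0.1, -0.9]
opening: 0.901
grasp_force: 0.0
```

>>> {"name": "move_arm", "arguments": {
  "increments": [
    {"xyz":[0,0,0],"roll":0,"grip":100},
    {"xyz":[0,0,-10],"roll":0,"grip":100},
    {"xyz":[0,0,-40],"roll":0,"grip":100},
    {"xyz":[0,0,-40],"roll":0,"grip":100},
    {"xyz":[0,0,-40],"roll":0,"grip":100}
  ]
}}

```text
time_s: 9.62
position: [0.5684, 0.1764, 0.1879]
tcp_rot: [[-1.0, 0.002, -0.002], [0.002, 1.0, -0.0], [0.002, -0.0, -1.0]]
force: [0.5, -0.6, 0.7]
opening: 0.994
grasp_force: 0.0
```

>>> {"name": "move_arm", "arguments": {
  "increments": [
    {"xyz":[0,0,-40],"roll":0,"grip":100},
    {"xyz":[7,-37,-10],"roll":0,"grip":100},
    {"xyz":[7,-37,0],"roll":0,"grip":100},
    {"xyz":[7,-37,0],"roll":0,"grip":100},
    {"xyz":[7,-37,0],"roll":0,"grip":100}
  ]
}}

```text
time_s: 10.03
position: [0.5403, 0.0275, 0.238]
tcp_rot: [[-1.0, 0.0, 0.002], [0.0, 1.0, -0.0], [-0.002, -0.0, -1.0]]
force: [0.4, -0.2, -0.3]
opening: 1.0
grasp_force: 0.0
```

Run:
```python
from h import *
st,im,P=beakers('w3');print(st['position'])
```

```text
0.9 c [ 0.5326 -0.243 ] R 0.0266 z 0.073 hue 137.0 px [ 21 171]
0.86 c [ 0.4149 -0.2194] R 0.0199 z 0.071 hue 137.0 px [19 49]
0.71 c [0.5686 0.1762] R 0.0316 z 0.077 hue 99.0 px [428 212]
[0.54029102 0.02752827 0.23797833]
```

View pics/w3.png

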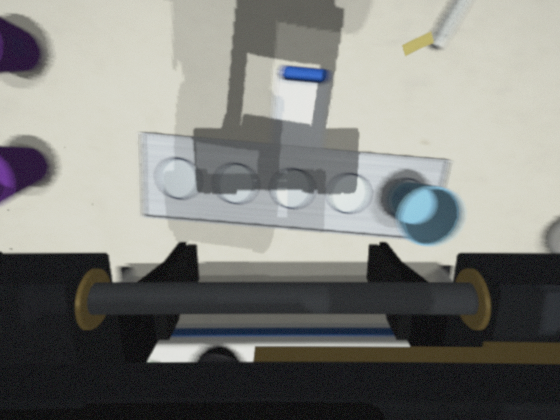

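The beaker stands at (428,212), which measures (0.5686, 0.1762). That is on circle 1, and circles 5 to 2 are free at x = 177, 237, 293 and 349. Next is the lower stack beaker.

>>> {"name": "move_arm", "arguments": {
  "increments": [
    {"xyz":[7.5,-37,0],"roll":0,"grip":100},
    {"xyz":[7.5,-37,0],"roll":0,"grip":100},
    {"xyz":[7.5,-37,0],"roll":0,"grip":100},
    {"xyz":[7.5,-37,0],"roll":0,"grip":100},
    {"xyz":[7.5,-37,0],"roll":0,"grip":100}
  ]
}}

```text
time_s: 10.55
position: [0.5026, -0.1572, 0.2372]
tcp_rot: [[-1.0, 0.001, 0.001], [0.001, 1.0, 0.0], [-0.001, 0.0, -1.0]]
force: [0.5, 0.3, 0.3]
opening: 1.0
grasp_force: 0.0
```

>>> {"name": "move_arm", "arguments": {
  "increments": [
    {"xyz":[7.5,-37,0],"roll":0,"grip":100},
    {"xyz":[7.5,-37,0],"roll":0,"grip":100},
    {"xyz":[7.5,-37,0],"roll":0,"grip":100},
    {"xyz":[7.5,-37,0],"roll":0,"grip":100},
    {"xyz":[7.5,-37,0],"roll":0,"grip":100}
  ]
}}

```text
time_s: 10.97
position: [0.4649, -0.3424, 0.2371]
tcp_rot: [[-1.0, 0.002, 0.001], [0.002, 1.0, 0.0], [-0.001, 0.0, -1.0]]
force: [1.1, 0.6, 0.8]
opening: 0.998
grasp_force: 0.0
```

>>> {"name": "move_arm", "arguments": {
  "increments": [
    {"xyz":[8,-36,0],"roll":0,"grip":100},
    {"xyz":[0,0,0],"roll":0,"grip":100},
    {"xyz":[0,0,0],"roll":0,"grip":100}
  ]
}}

```text
time_s: 11.22
position: [0.4568, -0.3788, 0.2367]
tcp_rot: [[-1.0, 0.005, 0.001], [0.005, 1.0, 0.0], [-0.001, 0.0, -1.0]]
force: [0.1, 0.4, -1.0]
opening: 1.001
grasp_force: 0.0
```

Run:
```python
from h import *
st,im,P=beakers('w4');print(st['position'])
```

```text
0.97 c [ 0.35   -0.4096] R 0.0314 z 0.073 hue 137.0 px [247  69]
0.96 c [ 0.4569 -0.378 ] R 0.0315 z 0.073 hue 100.0 px [283 188]
0.92 c [ 0.5714 -0.3719] R 0.0311 z 0.073 hue 99.0 px [288 274]
0.73 c [ 0.4093 -0.2423] R 0.0315 z 0.073 hue 137.0 px [426 136]
0.72 c [ 0.5279 -0.257 ] R 0.0306 z 0.073 hue 137.0 px [400 243]
[ 0.45678994 -0.37875381  0.23669122]
```

>>> {"name": "move_arm", "arguments": {
  "increments": [
    {"xyz":[0,0.7,40],"roll":0,"grip":100},
    {"xyz":[0,0,40],"roll":0,"grip":100},
    {"xyz":[0,0,40],"roll":0,"grip":100},
    {"xyz":[0,0,40],"roll":0,"grip":100},
    {"xyz":[0,0,24],"roll":0,"grip":100}
  ]
}}

```text
time_s: 11.73
position: [0.4562, -0.3724, 0.0493]
tcp_rot: [[-1.0, -0.001, -0.004], [-0.001, 1.0, 0.005], [0.004, 0.005, -1.0]]
force: [-0.8, 1.0, -0.7]
opening: 0.998
grasp_force: 0.0
```

>>> {"name": "move_arm", "arguments": {
  "increments": [
    {"xyz":[0,0,0],"roll":0,"grip":100},
    {"xyz":[0,0,0],"roll":0,"grip":50},
    {"xyz":[0,0,0],"roll":0,"grip":50},
    {"xyz":[0,0,0],"roll":0,"grip":50},
    {"xyz":[0,0,0],"roll":0,"grip":50}
  ]
}}

```text
time_s: 12.15
position: [0.4583, -0.3775, 0.055]
tcp_rot: [[-1.0, 0.001, 0.003], [0.001, 1.0, -0.003], [-0.003, -0.003, -1.0]]
force: [0.2, -0.1, -0.5]
opening: 0.781
grasp_force: 0.0
```

>>> {"name": "move_arm", "arguments": {
  "increments": [
    {"xyz":[0,0,0],"roll":0,"grip":50},
    {"xyz":[0,0,0],"roll":0,"grip":50},
    {"xyz":[0,0,0],"roll":0,"grip":50},
    {"xyz":[0,0,0],"roll":0,"grip":50}
  ]
}}

```text
time_s: 12.48
position: [0.4579, -0.3775, 0.0544]
tcp_rot: [[-1.0, 0.002, 0.002], [0.002, 1.0, -0.002], [-0.002, -0.002, -1.0]]
force: [0.5, 0.5, 7.1]
opening: 0.685
grasp_force: 30.0
```

Run:
```python
from h import *
s=bot.read_state();print(s['position'],s['opening'],s['grasp_force'],s['time_s'])
# tray still where it was?
im,d=bot.capture('top'); P=cloud('top',d)
hsv=cv2.cvtColor(im,cv2.COLOR_RGB2HSV).astype(int);x,y=P[...,0],P[...,1]
m=(hsv[...,0]>100)&(hsv[...,0]<125)&(hsv[...,1]>150)&(x>.35)&(x<.52)&(abs(y)<.2)&(P[...,2]<.06);print('grip',np.median(P[m],0),m.sum())
```

```text
[ 0.45791358 -0.37751307  0.0544321 ] 0.6848332278300628 30.00102781690657 12.4833
grip [0.42989514 0.05011932 0.03528492] 30
```

>>> {"name": "move_arm", "arguments": {
  "increments": [
    {"xyz":[0,0,-8],"roll":0,"grip":50},
    {"xyz":[0,0,-30],"roll":0,"grip":50},
    {"xyz":[0,0,-40],"roll":0,"grip":50},
    {"xyz":[0,0,-40],"roll":0,"grip":50},
    {"xyz":[0,0,-40],"roll":0,"grip":50}
  ]
}}

```text
time_s: 12.95
position: [0.4564, -0.376, 0.2124]
tcp_rot: [[-1.0, 0.002, -0.001], [0.002, 1.0, 0.001], [0.001, 0.001, -1.0]]
force: [-0.0, -1.4, -1.3]
opening: 0.687
grasp_force: 30.0
```

>>> {"name": "move_arm", "arguments": {
  "increments": [
    {"xyz":[-9,38,0],"roll":0,"grip":50},
    {"xyz":[-9,38,0],"roll":0,"grip":50},
    {"xyz":[-9,38,0],"roll":0,"grip":50},
    {"xyz":[-9,38,0],"roll":0,"grip":50},
    {"xyz":[-9,38,0],"roll":0,"grip":50}
  ]
}}

```text
time_s: 13.37
position: [0.502, -0.185, 0.2112]
tcp_rot: [[-1.0, 0.003, 0.0], [0.003, 1.0, -0.0], [-0.0, -0.0, -1.0]]
force: [0.3, 0.9, 0.7]
opening: 0.684
grasp_force: 30.0
```

>>> {"name": "move_arm", "arguments": {
  "increments": [
    {"xyz":[-9,38,0],"roll":0,"grip":50},
    {"xyz":[-9,38,0],"roll":0,"grip":50},
    {"xyz":[-9,38,0],"roll":0,"grip":50},
    {"xyz":[-9,38,0],"roll":0,"grip":50},
    {"xyz":[-9,38,0],"roll":0,"grip":50}
  ]
}}

```text
time_s: 13.78
position: [0.5474, 0.0051, 0.2111]
tcp_rot: [[-1.0, 0.002, 0.0], [0.002, 1.0, -0.0], [-0.0, -0.0, -1.0]]
force: [1.0, 0.1, -0.0]
opening: 0.687
grasp_force: 30.0
```

>>> {"name": "move_arm", "arguments": {
  "increments": [
    {"xyz":[-10,40,0],"roll":0,"grip":50},
    {"xyz":[0,0,30],"roll":0,"grip":50},
    {"xyz":[0,0,30],"roll":0,"grip":50},
    {"xyz":[0,0,30],"roll":0,"grip":50},
    {"xyz":[0,0,20],"roll":0,"grip":50}
  ]
}}

```text
time_s: 14.2
position: [0.5562, 0.044, 0.0987]
tcp_rot: [[-1.0, 0.001, -0.003], [0.001, 1.0, 0.0], [0.003, 0.0, -1.0]]
force: [-0.5, -0.3, -0.5]
opening: 0.689
grasp_force: 30.0
```

>>> {"name": "move_arm", "arguments": {
  "increments": [
    {"xyz":[0,0,0],"roll":0,"grip":50},
    {"xyz":[0,0,0],"roll":0,"grip":50},
    {"xyz":[0,0,0],"roll":0,"grip":50}
  ]
}}

```text
time_s: 14.45
position: [0.5587, 0.043, 0.1019]
tcp_rot: [[-1.0, 0.002, 0.002], [0.002, 1.0, -0.0], [-0.002, -0.0, -1.0]]
force: [-0.1, 0.3, -0.4]
opening: 0.686
grasp_force: 30.0
```

Run:
```python
from h import *
st=bot.read_state();print(st['position'],st['time_s'])
im,d=bot.capture('wrist');save('w5',im)
```

```text
[0.5587438  0.04301096 0.10185659] 14.45
```

View pics/w5.png

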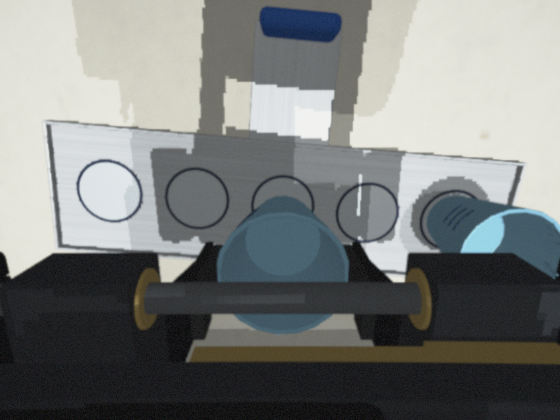

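Circles 5, 4 and 2 are at (109,190), (197,198) and (368,212), with circle 3 under the held beaker at (283,206). The tray hasn't moved, so I'll lower.

>>> {"name": "move_arm", "arguments": {
  "increments": [
    {"xyz":[0,0,20],"roll":0,"grip":50},
    {"xyz":[0,0,14],"roll":0,"grip":50},
    {"xyz":[0,0,6],"roll":0,"grip":50},
    {"xyz":[0,0,2],"roll":0,"grip":50},
    {"xyz":[0,0,0],"roll":0,"grip":50}
  ]
}}

```text
time_s: 14.92
position: [0.5583, 0.0431, 0.0593]
tcp_rot: [[-1.0, 0.002, 0.001], [0.002, 1.0, -0.0], [-0.001, -0.0, -1.0]]
force: [0.1, 0.6, 0.1]
opening: 0.685
grasp_force: 30.0
```

>>> {"name": "move_arm", "arguments": {
  "increments": [
    {"xyz":[0,0,1],"roll":0,"grip":50},
    {"xyz":[0,0,1],"roll":0,"grip":50},
    {"xyz":[0,0,0],"roll":0,"grip":50},
    {"xyz":[0,0,0],"roll":0,"grip":50}
  ]
}}

```text
time_s: 15.25
position: [0.5588, 0.0432, 0.0584]
tcp_rot: [[-1.0, 0.002, 0.003], [0.002, 1.0, -0.0], [-0.003, -0.0, -1.0]]
force: [-1.7, 0.0, 5.5]
opening: 0.682
grasp_force: 30.0
```

>>> {"name": "move_arm", "arguments": {
  "increments": [
    {"xyz":[0,0,-1],"roll":0,"grip":50},
    {"xyz":[0,0,0],"roll":0,"grip":100},
    {"xyz":[0,0,0],"roll":0,"grip":100},
    {"xyz":[0,0,0],"roll":0,"grip":100},
    {"xyz":[0,0,0],"roll":0,"grip":100}
  ]
}}

```text
time_s: 15.67
position: [0.5577, 0.0433, 0.0575]
tcp_rot: [[-1.0, 0.002, -0.0], [0.002, 1.0, -0.0], [0.0, -0.0, -1.0]]
force: [-0.7, -0.8, -0.1]
opening: 0.908
grasp_force: 0.0
```

>>> {"name": "move_arm", "arguments": {
  "increments": [
    {"xyz":[0,0,0],"roll":0,"grip":100},
    {"xyz":[0,0,-10],"roll":0,"grip":100},
    {"xyz":[0,0,-40],"roll":0,"grip":100},
    {"xyz":[0,0,-40],"roll":0,"grip":100},
    {"xyz":[0,0,-40],"roll":0,"grip":100}
  ]
}}

```text
time_s: 16.08
position: [0.557, 0.0433, 0.189]
tcp_rot: [[-1.0, 0.002, -0.002], [0.002, 1.0, 0.0], [0.002, 0.0, -1.0]]
force: [1.1, -0.7, -0.2]
opening: 0.999
grasp_force: 0.0
```

>>> {"name": "move_arm", "arguments": {
  "increments": [
    {"xyz":[0,0,-40],"roll":0,"grip":100},
    {"xyz":[-1,-38,0],"roll":0,"grip":100},
    {"xyz":[-1,-38,0],"roll":0,"grip":100},
    {"xyz":[-1,-38,0],"roll":0,"grip":100},
    {"xyz":[-1,-38,0],"roll":0,"grip":100}
  ]
}}

```text
time_s: 16.5
position: [0.5613, -0.1099, 0.2289]
tcp_rot: [[-1.0, 0.001, 0.001], [0.001, 1.0, -0.001], [-0.001, -0.001, -1.0]]
force: [0.2, 0.5, 0.1]
opening: 1.002
grasp_force: 0.0
```

>>> {"name": "move_arm", "arguments": {
  "increments": [
    {"xyz":[-1,-38,0],"roll":0,"grip":100},
    {"xyz":[-1,-38,0],"roll":0,"grip":100},
    {"xyz":[-1,-38,0],"roll":0,"grip":100},
    {"xyz":[-1,-38,0],"roll":0,"grip":100},
    {"xyz":[-1,-38,0],"roll":0,"grip":100}
  ]
}}

```text
time_s: 16.92
position: [0.5657, -0.3005, 0.2283]
tcp_rot: [[-1.0, 0.002, 0.0], [0.002, 1.0, 0.0], [-0.0, 0.0, -1.0]]
force: [0.7, 0.6, 1.1]
opening: 0.999
grasp_force: 0.0
```

>>> {"name": "move_arm", "arguments": {
  "increments": [
    {"xyz":[-1,-38,0],"roll":0,"grip":100},
    {"xyz":[-2,-35,0],"roll":0,"grip":100},
    {"xyz":[0,0,0],"roll":0,"grip":100},
    {"xyz":[0,0,0],"roll":0,"grip":100}
  ]
}}

```text
time_s: 17.25
position: [0.5684, -0.3738, 0.2276]
tcp_rot: [[-1.0, 0.005, 0.0], [0.005, 1.0, 0.0], [-0.0, 0.0, -1.0]]
force: [-0.6, 0.8, -0.5]
opening: 0.993
grasp_force: 0.0
```

Run:
```python
from h import *
st,im,P=beakers('w6');print(st['position'],st['joint_positions'])
```

```text
0.75 c [ 0.5294 -0.2577] R 0.0314 z 0.073 hue 137.0 px [407 147]
0.6 c [ 0.4136 -0.2415] R 0.0315 z 0.073 hue 137.0 px [434  18]
0.56 c [ 0.5718 -0.3721] R 0.0311 z 0.073 hue 100.0 px [284 193]
[ 0.56835911 -0.37377316  0.22760332] [-4.27268842e+01  3.43554270e+01  7.31368293e+01  1.21513972e-02
  7.25064007e+01 -1.32437211e+02]
```

>>> {"name": "move_arm", "arguments": {
  "increments": [
    {"xyz":[-3,1.5,40],"roll":0,"grip":100},
    {"xyz":[0,0,40],"roll":0,"grip":100},
    {"xyz":[0,0,40],"roll":0,"grip":100},
    {"xyz":[0,0,36],"roll":0,"grip":100},
    {"xyz":[0,0,19],"roll":0,"grip":100}
  ]
}}

```text
time_s: 17.77
position: [0.5699, -0.3657, 0.0483]
tcp_rot: [[-1.0, -0.001, -0.006], [-0.001, 1.0, 0.006], [0.006, 0.006, -1.0]]
force: [-0.5, 0.6, 0.2]
opening: 0.998
grasp_force: 0.0
```

>>> {"name": "move_arm", "arguments": {
  "increments": [
    {"xyz":[0,0,0],"roll":0,"grip":100},
    {"xyz":[0,0,0],"roll":0,"grip":50},
    {"xyz":[0,0,0],"roll":0,"grip":50},
    {"xyz":[0,0,0],"roll":0,"grip":50},
    {"xyz":[0,0,0],"roll":0,"grip":50}
  ]
}}

```text
time_s: 18.18
position: [0.5734, -0.371, 0.0552]
tcp_rot: [[-1.0, 0.001, 0.003], [0.001, 1.0, -0.003], [-0.003, -0.003, -1.0]]
force: [0.5, 0.5, 0.4]
opening: 0.783
grasp_force: 0.0
```

>>> {"name": "move_arm", "arguments": {
  "increments": [
    {"xyz":[0,0,0],"roll":0,"grip":50},
    {"xyz":[0,0,0],"roll":0,"grip":50},
    {"xyz":[0,0,0],"roll":0,"grip":50},
    {"xyz":[0,0,0],"roll":0,"grip":50},
    {"xyz":[0,0,0],"roll":0,"grip":50}
  ]
}}

```text
time_s: 18.6
position: [0.573, -0.3711, 0.0545]
tcp_rot: [[-1.0, 0.002, 0.003], [0.002, 1.0, -0.002], [-0.003, -0.002, -1.0]]
force: [0.3, 0.6, 6.6]
opening: 0.69
grasp_force: 30.2
```

Run:
```python
from h import *
s=bot.read_state();print(s['position'],s['opening'],s['grasp_force'],s['time_s'])
im,d=bot.capture('top'); P=cloud('top',d)
hsv=cv2.cvtColor(im,cv2.COLOR_RGB2HSV).astype(int);x,y=P[...,0],P[...,1]
m=(hsv[...,0]>100)&(hsv[...,0]<125)&(hsv[...,1]>150)&(x>.35)&(x<.52)&(abs(y)<.2)&(P[...,2]<.06);print('grip',np.median(P[m],0),m.sum())
for t in bot.spot_in('beaker_1','top'): print(W('top',t['at']).round(3),round(t['conf'],2))
```

```text
[ 0.57301926 -0.37112451  0.05451196] 0.6903678438469034 30.223460483830422 18.6
grip [0.42993552 0.05016244 0.03619857] 30
[0.571 0.178 0.042] 0.85
[0.558 0.04  0.039] 0.79
[0.541 0.055 0.004] 0.72
[ 0.346 -0.419  0.036] 0.61
```

>>> {"name": "move_arm", "arguments": {
  "increments": [
    {"xyz":[0,0,-8],"roll":0,"grip":50},
    {"xyz":[0,0,-30],"roll":0,"grip":50},
    {"xyz":[0,0,-40],"roll":0,"grip":50},
    {"xyz":[0,0,-40],"roll":0,"grip":50},
    {"xyz":[0,0,-30],"roll":0,"grip":50}
  ]
}}

```text
time_s: 19.12
position: [0.5724, -0.3708, 0.204]
tcp_rot: [[-1.0, 0.002, 0.002], [0.002, 1.0, -0.002], [-0.002, -0.002, -1.0]]
force: [0.4, -1.3, -0.7]
opening: 0.685
grasp_force: 30.2
```

>>> {"name": "move_arm", "arguments": {
  "increments": [
    {"xyz":[3,35,0],"roll":0,"grip":50},
    {"xyz":[3,35,0],"roll":0,"grip":50},
    {"xyz":[3,35,0],"roll":0,"grip":50},
    {"xyz":[3,35,0],"roll":0,"grip":50},
    {"xyz":[3,35,0],"roll":0,"grip":50}
  ]
}}

```text
time_s: 19.53
position: [0.5565, -0.1937, 0.2008]
tcp_rot: [[-1.0, 0.003, -0.0], [0.003, 1.0, 0.0], [0.0, 0.0, -1.0]]
force: [0.4, 0.7, -0.5]
opening: 0.69
grasp_force: 30.2
```

>>> {"name": "move_arm", "arguments": {
  "increments": [
    {"xyz":[3,35,0],"roll":0,"grip":50},
    {"xyz":[3,35,0],"roll":0,"grip":50},
    {"xyz":[3,35,0],"roll":0,"grip":50},
    {"xyz":[0,0,30],"roll":0,"grip":50},
    {"xyz":[0,0,30],"roll":0,"grip":50}
  ]
}}

```text
time_s: 19.95
position: [0.5497, -0.0883, 0.1423]
tcp_rot: [[-1.0, -0.002, 0.005], [-0.002, 1.0, -0.002], [-0.005, -0.002, -1.0]]
force: [-0.0, -1.3, -1.7]
opening: 0.687
grasp_force: 30.2
```

>>> {"name": "move_arm", "arguments": {
  "increments": [
    {"xyz":[0,0,30],"roll":0,"grip":50},
    {"xyz":[0,0,10],"roll":0,"grip":50},
    {"xyz":[0,0,0],"roll":0,"grip":50},
    {"xyz":[0,0,0],"roll":0,"grip":50}
  ]
}}

```text
time_s: 20.28
position: [0.5486, -0.0905, 0.1008]
tcp_rot: [[-1.0, 0.002, -0.001], [0.002, 1.0, 0.0], [0.001, 0.0, -1.0]]
force: [1.0, 0.1, 0.1]
opening: 0.69
grasp_force: 30.2
```

Run:
```python
from h import *
st=bot.read_state();print(st['position'],st['time_s'])
im,d=bot.capture('wrist');save('w7',im)
```

```text
[ 0.54859759 -0.09045867  0.1007531 ] 20.2833
```

View pics/w7.png

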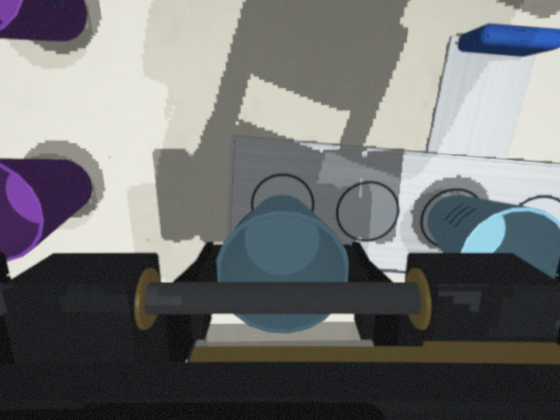

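Circle 5 sits under the held beaker at (283,204), circle 4 is at (368,211), and circle 3 is occupied at (455,220). The alignment is the same as before, so I'll lower.

>>> {"name": "move_arm", "arguments": {
  "increments": [
    {"xyz":[0,0,20],"roll":0,"grip":50},
    {"xyz":[0,0,13],"roll":0,"grip":50},
    {"xyz":[0,0,6],"roll":0,"grip":50},
    {"xyz":[0,0,2],"roll":0,"grip":50},
    {"xyz":[0,0,0],"roll":0,"grip":50}
  ]
}}

```text
time_s: 20.75
position: [0.5491, -0.0906, 0.0604]
tcp_rot: [[-1.0, 0.002, 0.001], [0.002, 1.0, -0.001], [-0.001, -0.001, -1.0]]
force: [-0.3, 0.8, -0.8]
opening: 0.687
grasp_force: 30.2
```

>>> {"name": "move_arm", "arguments": {
  "increments": [
    {"xyz":[0,0,1],"roll":0,"grip":50},
    {"xyz":[0,0,1],"roll":0,"grip":50},
    {"xyz":[0,0,0],"roll":0,"grip":50},
    {"xyz":[0,0,0],"roll":0,"grip":50}
  ]
}}

```text
time_s: 21.08
position: [0.5494, -0.0906, 0.0585]
tcp_rot: [[-1.0, 0.002, 0.002], [0.002, 1.0, -0.001], [-0.002, -0.001, -1.0]]
force: [-0.5, -1.3, 3.4]
opening: 0.688
grasp_force: 30.2
```

>>> {"name": "move_arm", "arguments": {
  "increments": [
    {"xyz":[0,0,-1],"roll":0,"grip":50},
    {"xyz":[0,0,0],"roll":0,"grip":100},
    {"xyz":[0,0,0],"roll":0,"grip":100},
    {"xyz":[0,0,0],"roll":0,"grip":100},
    {"xyz":[0,0,0],"roll":0,"grip":100}
  ]
}}

```text
time_s: 21.5
position: [0.5483, -0.0901, 0.0584]
tcp_rot: [[-1.0, 0.002, -0.0], [0.002, 1.0, 0.0], [0.0, 0.0, -1.0]]
force: [-0.3, 0.7, 0.8]
opening: 0.907
grasp_force: 0.0
```

>>> {"name": "move_arm", "arguments": {
  "increments": [
    {"xyz":[0,0,0],"roll":0,"grip":100},
    {"xyz":[0,0,-10],"roll":0,"grip":100},
    {"xyz":[0,0,-40],"roll":0,"grip":100},
    {"xyz":[0,0,-40],"roll":0,"grip":100},
    {"xyz":[0,0,-40],"roll":0,"grip":100}
  ]
}}

```text
time_s: 21.92
position: [0.5478, -0.09, 0.1901]
tcp_rot: [[-1.0, 0.002, -0.002], [0.002, 1.0, 0.001], [0.002, 0.001, -1.0]]
force: [0.5, 0.2, -0.2]
opening: 0.999
grasp_force: 0.0
```

>>> {"name": "move_arm", "arguments": {
  "increments": [
    {"xyz":[23,28,-20],"roll":0,"grip":100},
    {"xyz":[23,28,0],"roll":0,"grip":100},
    {"xyz":[23,28,0],"roll":0,"grip":100},
    {"xyz":[23,28,0],"roll":0,"grip":100},
    {"xyz":[25,31,0],"roll":0,"grip":100}
  ]
}}

```text
time_s: 22.33
position: [0.4311, 0.0537, 0.2096]
tcp_rot: [[-1.0, 0.003, 0.002], [0.003, 1.0, -0.0], [-0.002, -0.0, -1.0]]
force: [0.5, 1.5, -0.4]
opening: 0.998
grasp_force: 0.0
```

>>> {"name": "move_arm", "arguments": {
  "increments": [
    {"xyz":[0,0,0],"roll":0.088,"grip":100},
    {"xyz":[0,0,0],"roll":0,"grip":100},
    {"xyz":[0,0,0],"roll":0,"grip":100},
    {"xyz":[0,0,0],"roll":0,"grip":100}
  ]
}}

```text
time_s: 22.67
position: [0.4332, 0.0524, 0.2091]
tcp_rot: [[-0.996, 0.089, 0.002], [0.089, 0.996, -0.001], [-0.002, -0.0, -1.0]]
force: [-0.4, -0.4, 0.1]
opening: 1.0
grasp_force: 0.0
```

Run:
```python
from h import *
np.set_printoptions(precision=4,suppress=True)
st,im,P=beakers('w8');print(st['position'],st['time_s']);print(np.array(bot.camera_model('wrist')['tool_from_camera']))
hsv=cv2.cvtColor(im,cv2.COLOR_RGB2HSV).astype(int)
m=(hsv[...,0]>100)&(hsv[...,0]<125)&(hsv[...,1]>150)&(P[...,2]>.028)&(P[...,2]<.045);q=P[m];print(m.sum())
if m.sum()>20: print('grip',cv2.minAreaRect((q[:,:2]*1000).astype(np.float32)))
for c in ['top','scene']:
    Q=np.load(c+'0.npy');m=(Q[...,2]>.14)&(Q[...,2]<.157)&(Q[...,0]>.6)&(Q[...,0]<.8)&(abs(Q[...,1]-.03)<.185)
    q=Q[m]; b=np.digitize(q[:,1],np.arange(-.16,.22,.01)); L=[]
    for i in np.unique(b):
        s=q[b==i]
        if len(s)>10: L.append((s[:,1].mean(),s[:,0].min(),s[:,0].max()))
    L=np.array(L)
    for k,n in ((1,'front'),(2,'rear')):
        f=np.polyfit(L[:,0],L[:,k],1); r=L[:,k]-np.polyval(f,L[:,0]); g=abs(r)<2*np.median(abs(r))+.001; f=np.polyfit(L[g,0],L[g,k],1)
        print(c,n,'x at y=.033',np.polyval(f,.033),'yaw',-np.degrees(f[0]))
```

```text
0.97 c [0.5584 0.0431] R 0.0307 z 0.077 hue 100.0 px [284 319]
0.63 c [ 0.4149 -0.2225] R 0.0164 z 0.045 hue 137.0 px [ 11 183]
0.47 c [ 0.5648 -0.0756] R 0.0167 z 0.078 hue 100.0 px [166 338]
[0.4332 0.0524 0.2091] 22.6667
[[-0.0007 -0.9612 -0.2758  0.075 ]
 [ 1.     -0.0007 -0.0003 -0.0001]
 [ 0.0001 -0.2758  0.9612 -0.1614]
 [ 0.      0.      0.      1.    ]]
479
grip ((431.78936767578125, 53.866668701171875), (46.30128479003906, 9.612520217895508), 85.03314971923828)
top front x at y=.033 0.6595131059324569 yaw 0.23320640134295262
top rear x at y=.033 0.7537666231980804 yaw 0.30905297832540224
scene front x at y=.033 0.6579925170380767 yaw 0.3050440296747515
scene rear x at y=.033 0.7513682712640887 yaw 0.5047752258569723
```

View pics/w8.png

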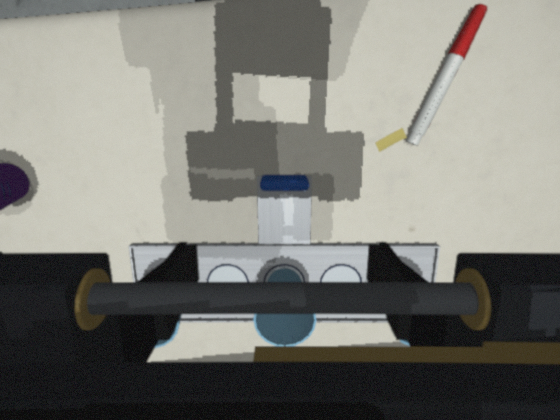

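The picture shows the grip at (284,183), squarely centred between the fingers, which will close across its 50 mm width. Hood pose: origin about (0.699, 0.033), yaw 0.3°. I'll descend onto the grip.

>>> {"name": "move_arm", "arguments": {
  "increments": [
    {"xyz":[1.5,1.4,40],"roll":0,"grip":100},
    {"xyz":[0,0,40],"roll":0,"grip":100},
    {"xyz":[0,0,40],"roll":0,"grip":100},
    {"xyz":[0,0,30],"roll":0,"grip":100},
    {"xyz":[0,0,20],"roll":0,"grip":100}
  ]
}}

```text
time_s: 23.18
position: [0.4299, 0.0538, 0.0357]
tcp_rot: [[-0.996, 0.091, -0.003], [0.091, 0.996, 0.0], [0.003, 0.0, -1.0]]
force: [-0.3, -0.8, 1.3]
opening: 0.994
grasp_force: 0.0
```

>>> {"name": "move_arm", "arguments": {
  "increments": [
    {"xyz":[0,0,15],"roll":0,"grip":100},
    {"xyz":[0,0,10],"roll":0,"grip":100},
    {"xyz":[0,0,3],"roll":0,"grip":100},
    {"xyz":[0,0,0],"roll":0,"grip":100}
  ]
}}

```text
time_s: 23.52
position: [0.4306, 0.0539, 0.0095]
tcp_rot: [[-0.996, 0.09, -0.001], [0.09, 0.996, 0.0], [0.002, 0.0, -1.0]]
force: [-0.1, -0.0, 0.6]
opening: 0.999
grasp_force: 0.0
```

>>> {"name": "move_arm", "arguments": {
  "increments": [
    {"xyz":[0,0,0],"roll":0,"grip":50},
    {"xyz":[0,0,0],"roll":0,"grip":50},
    {"xyz":[0,0,0],"roll":0,"grip":50},
    {"xyz":[0,0,0],"roll":0,"grip":50},
    {"xyz":[0,0,0],"roll":0,"grip":50}
  ]
}}

```text
time_s: 23.93
position: [0.4308, 0.0545, 0.0111]
tcp_rot: [[-0.996, 0.09, 0.001], [0.09, 0.996, -0.0], [-0.001, -0.0, -1.0]]
force: [-0.4, 0.5, -0.6]
opening: 0.707
grasp_force: 0.0
```

>>> {"name": "move_arm", "arguments": {
  "increments": [
    {"xyz":[0,0,0],"roll":0,"grip":48},
    {"xyz":[0,0,0],"roll":0,"grip":48},
    {"xyz":[0,0,0],"roll":0,"grip":45},
    {"xyz":[0,0,0],"roll":0,"grip":45},
    {"xyz":[0,0,0],"roll":0,"grip":45}
  ]
}}

```text
time_s: 24.35
position: [0.4306, 0.0545, 0.0108]
tcp_rot: [[-0.996, 0.09, 0.001], [0.09, 0.996, -0.0], [-0.001, -0.0, -1.0]]
force: [-0.7, 0.3, 5.2]
opening: 0.573
grasp_force: 30.0
```

>>> {"name": "move_arm", "arguments": {
  "increments": [
    {"xyz":[0,-2,0],"roll":-0.01,"grip":45},
    {"xyz":[0,-4,0],"roll":-0.016,"grip":45},
    {"xyz":[0,-4,0],"roll":-0.016,"grip":45},
    {"xyz":[0,-4,0],"roll":-0.016,"grip":45},
    {"xyz":[0,-4,0],"roll":-0.016,"grip":45}
  ]
}}

```text
time_s: 24.77
position: [0.4284, 0.0374, 0.0108]
tcp_rot: [[-1.0, 0.014, -0.001], [0.014, 1.0, 0.001], [0.001, 0.001, -1.0]]
force: [-0.8, 7.0, 7.4]
opening: 0.571
grasp_force: 30.0
```

>>> {"name": "move_arm", "arguments": {
  "increments": [
    {"xyz":[0,-3,0],"roll":-0.014,"grip":45},
    {"xyz":[0,-1,0],"roll":-0.007,"grip":45},
    {"xyz":[0,0,0],"roll":0,"grip":45},
    {"xyz":[0,0,0],"roll":0,"grip":45}
  ]
}}

```text
time_s: 25.1
position: [0.4281, 0.0332, 0.0108]
tcp_rot: [[-1.0, -0.006, -0.002], [-0.006, 1.0, 0.001], [0.002, 0.001, -1.0]]
force: [-1.1, 3.3, 7.2]
opening: 0.571
grasp_force: 30.0
```

Run:
```python
from h import *
st=bot.read_state();print(st['position'],np.array(st['tcp_rot'])[:2,1],st['force'],st['time_s'])
im,d=bot.capture('top');P=cloud('top',d);save('t2',cv2.resize(im[120:270,170:370],None,fx=4,fy=4,interpolation=2))
def rims(P,im):
    hs=cv2.cvtColor(im,cv2.COLOR_RGB2HSV).astype(int)
    m=(abs(hs[...,0]-98)<8)&(hs[...,1]>50)&(P[...,2]>.03)&(P[...,2]<.09)&(P[...,0]>.48)&(P[...,0]<.75)&(abs(P[...,1]-.03)<.22)
    n,l=cv2.connectedComponents(m.astype(np.uint8))
    for i in range(1,n):
        q=P[l==i]
        if len(q)>60:
            t=q[q[:,2]>.068]; c,R=cv2.minEnclosingCircle(t[:,:2].astype(np.float32)); print('beaker',np.round(c,4),round(R,4),len(q))
rims(P,im)
```

```text
[0.42811896 0.03324114 0.01083282] [-0.00595317  0.9999821 ] [-1.13419537  3.28154596  7.20647401] 25.1
beaker [0.5545 0.1646] 0.0303 100
beaker [0.5532 0.0321] 0.0299 133
beaker [ 0.5549 -0.1019] 0.03 138
```

View pics/t2.png

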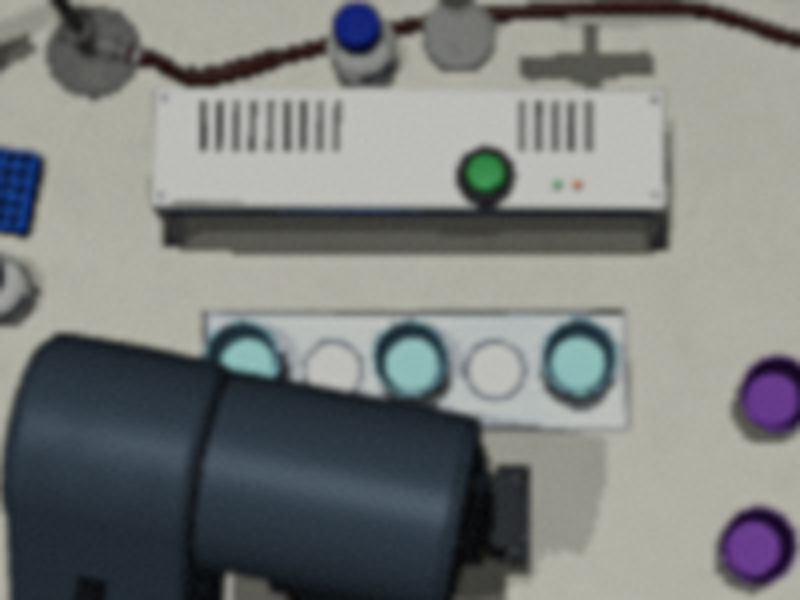

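The picture shows the tray squared to the hood, with three upright beakers on alternate circles at (245,360), (412,365) and (580,365). Before pushing I check the wrist's clearance to the hood top.

Run:
```python
from h import *
for c in ['top','scene']:
    im,d=bot.capture(c);P=cloud(c,d)
    m=(P[...,0]>.33)&(P[...,0]<.56)&(abs(P[...,1]-.04)<.2)&(P[...,2]>.09)
    q=P[m]
    for z in np.arange(.09,.5,.03):
        s=q[(q[:,2]>=z)&(q[:,2]<z+.03)]
        if len(s)>4: print(c,round(z,2),len(s),np.percentile(s,[1],0).round(3)[0][:2],np.percentile(s,[99],0).round(3)[0][:2])
```

```text
top 0.09 71 [ 0.392 -0.063] [ 0.463 -0.019]
top 0.12 221 [ 0.391 -0.063] [ 0.464 -0.026]
top 0.3 14 [ 0.382 -0.033] [ 0.45  -0.018]
top 0.33 53 [ 0.377 -0.03 ] [ 0.453 -0.016]
top 0.42 29 [ 0.33  -0.012] [0.358 0.1  ]
top 0.45 149 [ 0.33  -0.009] [0.358 0.093]
top 0.48 28 [0.337 0.014] [0.343 0.066]
scene 0.09 325 [ 0.388 -0.064] [0.462 0.12 ]
scene 0.12 426 [ 0.39  -0.064] [0.462 0.124]
scene 0.15 163 [ 0.39  -0.021] [0.463 0.041]
scene 0.18 270 [ 0.389 -0.02 ] [0.463 0.043]
scene 0.21 187 [ 0.391 -0.007] [0.454 0.041]
scene 0.24 165 [ 0.393 -0.003] [0.452 0.038]
scene 0.27 130 [ 0.385 -0.031] [0.45  0.046]
scene 0.3 251 [ 0.374 -0.034] [0.456 0.08 ]
scene 0.33 291 [ 0.365 -0.032] [0.452 0.083]
scene 0.36 286 [ 0.352 -0.027] [0.438 0.083]
scene 0.39 278 [ 0.345 -0.025] [ 0.428 -0.005]
scene 0.42 295 [ 0.336 -0.023] [0.415 0.033]
scene 0.45 365 [ 0.331 -0.02 ] [0.411 0.07 ]
scene 0.48 301 [ 0.336 -0.007] [0.414 0.049]
```

Nothing of the arm reaches more than 36 mm ahead of the TCP, so it stays clear of the hood. Pushing in.

>>> {"name": "move_arm", "arguments": {
  "increments": [
    {"xyz":[-4,0,0],"roll":0,"grip":45},
    {"xyz":[-8,0,0],"roll":0,"grip":45},
    {"xyz":[-10,0,0],"roll":0,"grip":45},
    {"xyz":[-10,0,0],"roll":0,"grip":45},
    {"xyz":[-10,0,0],"roll":0,"grip":45}
  ]
}}

```text
time_s: 25.67
position: [0.4582, 0.035, 0.0107]
tcp_rot: [[-1.0, -0.006, -0.027], [-0.006, 1.0, 0.004], [0.027, 0.004, -1.0]]
force: [-16.0, -0.2, 20.3]
opening: 0.575
grasp_force: 30.0
```

>>> {"name": "move_arm", "arguments": {
  "increments": [
    {"xyz":[-10,0,0],"roll":0,"grip":45},
    {"xyz":[-10,0,0],"roll":0,"grip":45},
    {"xyz":[-8,0,0],"roll":0,"grip":45},
    {"xyz":[-4,0,0],"roll":0,"grip":45},
    {"xyz":[0,0,0],"roll":0,"grip":45}
  ]
}}

```text
time_s: 26.08
position: [0.4946, 0.0345, 0.0107]
tcp_rot: [[-1.0, -0.007, -0.018], [-0.007, 1.0, 0.003], [0.018, 0.003, -1.0]]
force: [-11.5, -0.2, 16.2]
opening: 0.57
grasp_force: 30.0
```

Run:
```python
from h import *
st=bot.read_state();print(st['position'],np.array(st['tcp_rot'])[:2,1],st['force'],st['time_s'])
for c in ['top','scene']:
    im,d=bot.capture(c);P=cloud(c,d)
    hs=cv2.cvtColor(im,cv2.COLOR_RGB2HSV).astype(int)
    m=(abs(hs[...,0]-98)<8)&(hs[...,1]>50)&(P[...,2]>.03)&(P[...,2]<.09)&(P[...,0]>.48)&(P[...,0]<.75)&(abs(P[...,1]-.03)<.22)
    n,l=cv2.connectedComponents(m.astype(np.uint8))
    for i in range(1,n):
        q=P[l==i]
        if len(q)>40: print(c,q.min(0).round(3),q.max(0).round(3),len(q))
    if c=='scene': save('s3',cv2.resize(im[140:290,210:390],None,fx=4,fy=4,interpolation=2))
```

```text
[0.49456607 0.03449424 0.01067547] [-0.00653532  0.99997503] [-11.45295859  -0.18990347  16.19677897] 26.0833
top [0.59  0.139 0.03 ] [0.651 0.195 0.085] 202
top [0.591 0.005 0.031] [0.65  0.06  0.087] 167
top [ 0.592 -0.129  0.03 ] [ 0.652 -0.074  0.087] 182
scene [0.603 0.135 0.03 ] [0.676 0.226 0.082] 131
scene [0.588 0.002 0.03 ] [0.651 0.067 0.083] 281
scene [ 0.589 -0.136  0.031] [ 0.652 -0.066  0.084] 318
```

View pics/s3.png

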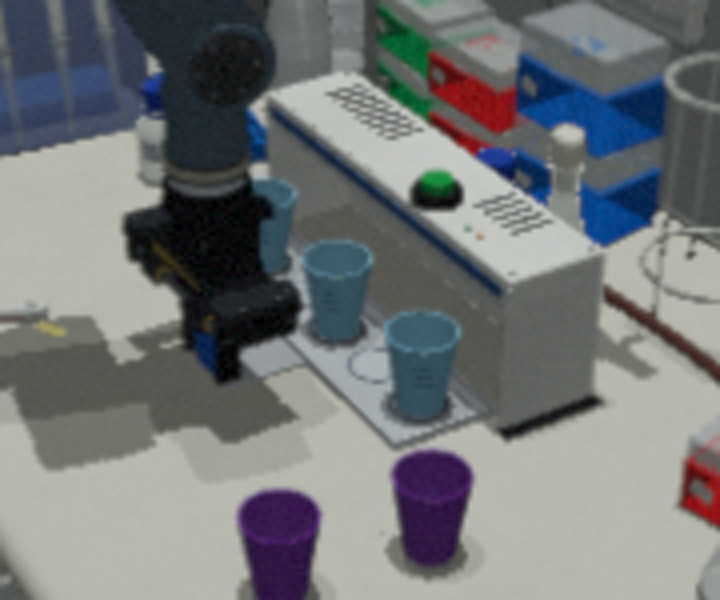

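The tray is entering squarely and the beakers are upright and clear of the side cheeks. Continuing, with a slight relief of the down-force.

>>> {"name": "move_arm", "arguments": {
  "increments": [
    {"xyz":[-4,0,-0.6],"roll":0,"grip":45},
    {"xyz":[-8,0,0],"roll":0,"grip":45},
    {"xyz":[-10,0,0],"roll":0,"grip":45},
    {"xyz":[-10,0,0],"roll":0,"grip":45},
    {"xyz":[-10,0,0],"roll":0,"grip":45}
  ]
}}

```text
time_s: 26.6
position: [0.5371, 0.0345, 0.0107]
tcp_rot: [[-1.0, -0.006, -0.018], [-0.006, 1.0, 0.002], [0.018, 0.002, -1.0]]
force: [-11.0, 0.1, 11.5]
opening: 0.572
grasp_force: 30.0
```

>>> {"name": "move_arm", "arguments": {
  "increments": [
    {"xyz":[-8,0,0],"roll":0,"grip":45},
    {"xyz":[-6,0,0],"roll":0,"grip":45},
    {"xyz":[-4,0,0],"roll":0,"grip":45},
    {"xyz":[0,0,0],"roll":0,"grip":45}
  ]
}}

```text
time_s: 26.93
position: [0.5576, 0.0343, 0.0107]
tcp_rot: [[-1.0, -0.007, -0.013], [-0.007, 1.0, 0.002], [0.013, 0.002, -1.0]]
force: [-7.0, 1.2, 8.1]
opening: 0.569
grasp_force: 30.0
```

>>> {"name": "move_arm", "arguments": {
  "increments": [
    {"xyz":[-3,0,0],"roll":0,"grip":45},
    {"xyz":[-4,0,0],"roll":0,"grip":45},
    {"xyz":[-3,0,0],"roll":0,"grip":45},
    {"xyz":[0,0,0],"roll":0,"grip":45}
  ]
}}

```text
time_s: 27.27
position: [0.5676, 0.0343, 0.0107]
tcp_rot: [[-1.0, -0.006, -0.012], [-0.006, 1.0, 0.002], [0.012, 0.002, -1.0]]
force: [-8.2, 1.0, 9.4]
opening: 0.575
grasp_force: 30.0
```

>>> {"name": "move_arm", "arguments": {
  "increments": [
    {"xyz":[-2,0,0],"roll":0,"grip":45},
    {"xyz":[-2,0,0],"roll":0,"grip":45},
    {"xyz":[0,0,0],"roll":0,"grip":45}
  ]
}}

```text
time_s: 27.52
position: [0.5699, 0.0344, 0.0107]
tcp_rot: [[-1.0, -0.006, -0.015], [-0.006, 1.0, 0.002], [0.015, 0.002, -1.0]]
force: [-9.0, 0.3, 10.6]
opening: 0.572
grasp_force: 30.0
```

>>> {"name": "move_arm", "arguments": {
  "increments": [
    {"xyz":[-2,0,0],"roll":0,"grip":45},
    {"xyz":[-1,0,0],"roll":0,"grip":45},
    {"xyz":[0,0,0],"roll":0,"grip":45}
  ]
}}

```text
time_s: 27.77
position: [0.5731, 0.0344, 0.0107]
tcp_rot: [[-1.0, -0.006, -0.015], [-0.006, 1.0, 0.002], [0.015, 0.002, -1.0]]
force: [-9.8, -0.2, 9.9]
opening: 0.568
grasp_force: 30.0
```

>>> {"name": "move_arm", "arguments": {
  "increments": [
    {"xyz":[-2,0,0],"roll":0,"grip":45},
    {"xyz":[0,0,0],"roll":0,"grip":45},
    {"xyz":[0,0,0],"roll":0,"grip":45}
  ]
}}

```text
time_s: 28.02
position: [0.574, 0.0344, 0.0107]
tcp_rot: [[-1.0, -0.007, -0.017], [-0.007, 1.0, 0.002], [0.017, 0.002, -1.0]]
force: [-11.5, -0.5, 12.1]
opening: 0.567
grasp_force: 30.0
```

>>> {"name": "move_arm", "arguments": {
  "increments": [
    {"xyz":[-2,0,0],"roll":0,"grip":45},
    {"xyz":[0,0,0],"roll":0,"grip":45},
    {"xyz":[0,0,0],"roll":0,"grip":45}
  ]
}}

```text
time_s: 28.27
position: [0.574, 0.0344, 0.0107]
tcp_rot: [[-1.0, -0.007, -0.021], [-0.007, 1.0, 0.002], [0.021, 0.002, -1.0]]
force: [-13.2, -1.4, 14.5]
opening: 0.57
grasp_force: 30.0
```

>>> {"name": "move_arm", "arguments": {
  "increments": [
    {"xyz":[-2,0,0],"roll":0,"grip":45},
    {"xyz":[0,0,0],"roll":0,"grip":45},
    {"xyz":[0,0,0],"roll":0,"grip":45}
  ]
}}

```text
time_s: 28.52
position: [0.574, 0.0344, 0.0107]
tcp_rot: [[-1.0, -0.007, -0.026], [-0.007, 1.0, 0.002], [0.026, 0.002, -1.0]]
force: [-17.4, -2.3, 18.0]
opening: 0.574
grasp_force: 30.0
```

Stopped firmly at x = 0.574, as predicted for home. I'll press once more to seat it, relax the spring, then release.

>>> {"name": "move_arm", "arguments": {
  "increments": [
    {"xyz":[-2,0,0],"roll":0,"grip":45},
    {"xyz":[-2,0,0],"roll":0,"grip":45},
    {"xyz":[0,0,0],"roll":0,"grip":45}
  ]
}}

```text
time_s: 28.77
position: [0.5743, 0.0344, 0.0105]
tcp_rot: [[-0.999, -0.007, -0.034], [-0.007, 1.0, 0.002], [0.034, 0.002, -0.999]]
force: [-23.2, -3.6, 22.6]
opening: 0.572
grasp_force: 30.0
```

>>> {"name": "move_arm", "arguments": {
  "increments": [
    {"xyz":[5,0,-0.4],"roll":0,"grip":45},
    {"xyz":[3,0,0],"roll":0,"grip":45},
    {"xyz":[0,0,0],"roll":0,"grip":45}
  ]
}}

```text
time_s: 29.02
position: [0.5745, 0.0343, 0.0106]
tcp_rot: [[-1.0, -0.006, -0.016], [-0.006, 1.0, 0.002], [0.016, 0.002, -1.0]]
force: [-8.4, -0.7, 7.1]
opening: 0.571
grasp_force: 30.0
```

Run:
```python
from h import *
st=bot.read_state();print(st['position'],np.array(st['tcp_rot'])[:2,1],st['force'],st['time_s'])
im,d=bot.capture('scene');P=cloud('scene',d);save('s4',cv2.resize(im[140:290,210:390],None,fx=4,fy=4,interpolation=2))
```

```text
[0.57445163 0.03432325 0.01060424] [-0.00617447  0.99997941] [-8.37680131 -0.68721319  7.10604328] 29.0167
```

View pics/s4.png

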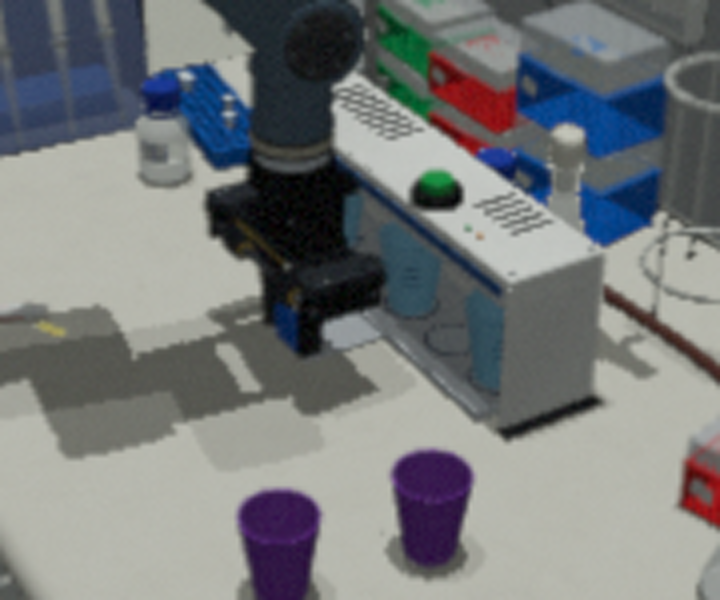

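>>> {"name": "move_arm", "arguments": {
  "increments": [
    {"xyz":[3,0,0],"roll":0,"grip":45},
    {"xyz":[0,0,0],"roll":0,"grip":100},
    {"xyz":[0,0,0],"roll":0,"grip":100},
    {"xyz":[0,0,0],"roll":0,"grip":100},
    {"xyz":[0,0,0],"roll":0,"grip":100}
  ]
}}

```text
time_s: 29.48
position: [0.5804, 0.0331, 0.0116]
tcp_rot: [[-1.0, -0.005, 0.002], [-0.005, 1.0, -0.0], [-0.002, -0.0, -1.0]]
force: [-0.6, -0.6, -1.0]
opening: 0.789
grasp_force: 0.0
```

>>> {"name": "move_arm", "arguments": {
  "increments": [
    {"xyz":[0,0,0],"roll":0,"grip":100},
    {"xyz":[0,0,-5],"roll":0,"grip":100},
    {"xyz":[0,0,-25],"roll":0,"grip":100},
    {"xyz":[0,0,-40],"roll":0,"grip":100},
    {"xyz":[0,0,-40],"roll":0,"grip":100}
  ]
}}

```text
time_s: 29.9
position: [0.5782, 0.0334, 0.1219]
tcp_rot: [[-1.0, -0.005, -0.003], [-0.005, 1.0, 0.0], [0.003, 0.0, -1.0]]
force: [1.8, 0.1, -0.2]
opening: 0.994
grasp_force: 0.0
```

>>> {"name": "move_arm", "arguments": {
  "increments": [
    {"xyz":[0,0,-40],"roll":0,"grip":0},
    {"xyz":[0,0,-40],"roll":0,"grip":0},
    {"xyz":[0,0,-40],"roll":0,"grip":0},
    {"xyz":[0,0,-20],"roll":0,"grip":0},
    {"xyz":[0,0,0],"roll":0,"grip":0}
  ]
}}

```text
time_s: 30.32
position: [0.5828, 0.033, 0.2684]
tcp_rot: [[-1.0, -0.005, 0.013], [-0.005, 1.0, -0.002], [-0.013, -0.002, -1.0]]
force: [0.4, -0.1, 0.4]
opening: 0.705
grasp_force: 0.0
```

>>> {"name": "move_arm", "arguments": {
  "increments": [
    {"xyz":[-5,-20,0],"roll":0,"grip":0},
    {"xyz":[-5,-20,0],"roll":0,"grip":0},
    {"xyz":[-5,-23,0],"roll":0,"grip":0},
    {"xyz":[0,0,0],"roll":0,"grip":0},
    {"xyz":[0,0,0],"roll":0,"grip":0}
  ]
}}

```text
time_s: 30.73
position: [0.5941, -0.0304, 0.2605]
tcp_rot: [[-1.0, -0.003, -0.002], [-0.003, 1.0, 0.001], [0.002, 0.001, -1.0]]
force: [-0.4, 0.9, 0.4]
opening: 0.322
grasp_force: 0.0
```

Run:
```python
from h import *
st=bot.read_state();print(st['position'],st['opening'],st['time_s'])
im,d=bot.capture('wrist');P=cloud('wrist',d,st);save('w9',im)
hs=cv2.cvtColor(im,cv2.COLOR_RGB2HSV).astype(int)
m=(abs(hs[...,0]-68)<18)&(hs[...,1]>120)&(P[...,2]>.15)&(P[...,2]<.19)
print(m.sum()); 
if m.sum(): print(np.median(P[m],0),P[m].min(0),P[m].max(0))
im,d=bot.capture('top');P=cloud('top',d);x,y=P[...,0],P[...,1]
hs=cv2.cvtColor(im,cv2.COLOR_RGB2HSV).astype(int)
m=(abs(hs[...,0]-110)<13)&(hs[...,1]>150)&(x>.5)&(x<.64)&(abs(y)<.2)&(P[...,2]<.06);print('grip',np.median(P[m],0) if m.any() else None,m.sum())
m=(P[...,2]<.02)&(P[...,2]>-.01)&(x>.55)&(x<.67)&(abs(y-.03)<.19)
save('t3',cv2.resize(im[120:270,170:370],None,fx=4,fy=4,interpolation=2))
```

```text
[ 0.59409753 -0.0304387   0.26049492] 0.32230205827379466 30.7333
380
[ 0.68971147 -0.02521901  0.16906491] [ 0.68378317 -0.03945095  0.15857863] [ 0.70242523 -0.01055497  0.17069029]
grip None 0
```

View pics/w9.png

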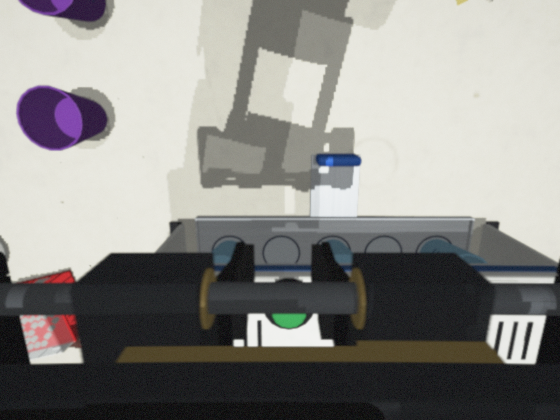

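The wrist picture shows the tray even between the cheeks: gaps of 25 and 26 px at (185,220) and (485,220), with its front edge parallel to the hood. The button is at (288,315), measured at about (0.685, −0.0255, 0.169). Moving above it and checking the tray edge meanwhile.

>>> {"name": "move_arm", "arguments": {
  "increments": [
    {"xyz":[-20,1,0],"roll":0,"grip":0},
    {"xyz":[-30,2,0],"roll":0,"grip":0},
    {"xyz":[-30,2,0],"roll":0,"grip":0},
    {"xyz":[-11,0,0],"roll":0,"grip":0},
    {"xyz":[0,0,0],"roll":0,"grip":0}
  ]
}}

```text
time_s: 31.25
position: [0.6875, -0.0228, 0.2606]
tcp_rot: [[-1.0, -0.007, 0.001], [-0.007, 1.0, 0.0], [-0.001, 0.0, -1.0]]
force: [-0.3, 0.1, 0.3]
opening: 0.006
grasp_force: 0.0
```

>>> {"name": "move_arm", "arguments": {
  "increments": [
    {"xyz":[0,0,30],"roll":0,"grip":0},
    {"xyz":[0,0,30],"roll":0,"grip":0},
    {"xyz":[0,0,15],"roll":0,"grip":0},
    {"xyz":[0,0,0],"roll":0,"grip":0},
    {"xyz":[0,0,0],"roll":0,"grip":0}
  ]
}}

```text
time_s: 31.67
position: [0.6839, -0.0232, 0.1857]
tcp_rot: [[-1.0, -0.006, -0.004], [-0.006, 1.0, 0.001], [0.004, 0.001, -1.0]]
force: [-0.7, 0.0, 0.4]
opening: 0.005
grasp_force: 0.0
```

Run:
```python
from h import *
st=bot.read_state();print(st['position'],st['opening'],st['force'],st['time_s'])
im,d=bot.capture('wrist');P=cloud('wrist',d,st);save('w10',im)
hs=cv2.cvtColor(im,cv2.COLOR_RGB2HSV).astype(int)
m=(abs(hs[...,0]-112)<13)&(hs[...,1]>150)&(P[...,2]>.02)&(P[...,2]<.045)&(P[...,0]<.63)
if m.sum(): print('grip',m.sum(),cv2.minAreaRect((P[m][:,:2]*1000).astype(np.float32)))
m=(P[...,2]>.007)&(P[...,2]<.016)&(P[...,0]>.62)&(P[...,0]<.68)&(abs(P[...,1]-.03)<.18)
q=P[m];b=np.round(q[:,1],2);L=np.array([(v,np.percentile(q[b==v][:,0],5)) for v in np.unique(b) if (b==v).sum()>3])
if len(L)>4: print('tray front edge',np.polyfit(L[:,0],L[:,1],1),L.round(3).tolist()[::4])
```

```text
[ 0.68386555 -0.02321869  0.18566693] 0.004616241892073702 [-0.68815882  0.04315838  0.40340914] 31.6667
grip 771 ((577.2276000976562, 32.986454010009766), (47.833404541015625, 10.391498565673828), 89.90279388427734)
tray front edge [-0.00071509  0.6511671 ] [[-0.14, 0.652], [-0.1, 0.651], [-0.06, 0.651], [-0.02, 0.651], [0.02, 0.651], [0.06, 0.651], [0.1, 0.651], [0.14, 0.651], [0.18, 0.651]]
```

The tray is square and home. Pressing the button.

>>> {"name": "move_arm", "arguments": {
  "increments": [
    {"xyz":[0,-2,10],"roll":0,"grip":0},
    {"xyz":[0,0,5],"roll":0,"grip":0},
    {"xyz":[0,0,3],"roll":0,"grip":0},
    {"xyz":[0,0,2],"roll":0,"grip":0},
    {"xyz":[0,0,0],"roll":0,"grip":0}
  ]
}}

```text
time_s: 32.13
position: [0.6857, -0.0263, 0.167]
tcp_rot: [[-1.0, -0.005, 0.0], [-0.005, 1.0, -0.0], [-0.0, -0.0, -1.0]]
force: [-0.5, -0.6, 4.1]
opening: 0.006
grasp_force: 1.7
```

>>> {"name": "move_arm", "arguments": {
  "increments": [
    {"xyz":[0,0,2],"roll":0,"grip":0},
    {"xyz":[0,0,1],"roll":0,"grip":0},
    {"xyz":[0,0,0],"roll":0,"grip":0},
    {"xyz":[0,0,0],"roll":0,"grip":0}
  ]
}}

```text
time_s: 32.47
position: [0.6857, -0.0263, 0.1645]
tcp_rot: [[-1.0, -0.005, 0.001], [-0.005, 1.0, -0.0], [-0.001, -0.0, -1.0]]
force: [-2.0, -0.7, 4.9]
opening: 0.003
grasp_force: 2.7
```

>>> {"name": "move_arm", "arguments": {
  "increments": [
    {"xyz":[0,0,2],"roll":0,"grip":0},
    {"xyz":[0,0,1],"roll":0,"grip":0},
    {"xyz":[0,0,1],"roll":0,"grip":0},
    {"xyz":[0,0,0],"roll":0,"grip":0},
    {"xyz":[0,0,0],"roll":0,"grip":0}
  ]
}}

```text
time_s: 32.88
position: [0.6858, -0.0263, 0.1642]
tcp_rot: [[-1.0, -0.006, 0.002], [-0.006, 1.0, -0.001], [-0.002, -0.001, -1.0]]
force: [-6.3, -0.5, 19.1]
opening: 0.003
grasp_force: 9.7
```

>>> {"name": "move_arm", "arguments": {
  "increments": [
    {"xyz":[0,0,-10],"roll":0,"grip":0},
    {"xyz":[0,0,-30],"roll":0,"grip":0},
    {"xyz":[0,0,-40],"roll":0,"grip":0},
    {"xyz":[20,0,-10],"roll":0,"grip":0},
    {"xyz":[20,0,0],"roll":0,"grip":0}
  ]
}}

```text
time_s: 33.3
position: [0.6487, -0.0268, 0.2539]
tcp_rot: [[-1.0, -0.006, 0.01], [-0.006, 1.0, -0.002], [-0.01, -0.002, -1.0]]
force: [-0.2, -0.2, 0.3]
opening: 0.006
grasp_force: 0.0
```

>>> {"name": "move_arm", "arguments": {
  "increments": [
    {"xyz":[35,0,0],"roll":0,"grip":0},
    {"xyz":[35,0,0],"roll":0,"grip":0},
    {"xyz":[35,0,0],"roll":0,"grip":0},
    {"xyz":[20,0,0],"roll":0,"grip":0},
    {"xyz":[0,0,0],"roll":0,"grip":0}
  ]
}}

```text
time_s: 33.72
position: [0.5153, -0.0259, 0.249]
tcp_rot: [[-1.0, -0.005, -0.006], [-0.005, 1.0, 0.001], [0.006, 0.002, -1.0]]
force: [0.5, -0.2, 0.3]
opening: 0.008
grasp_force: 0.0
```

Run:
```python
from h import *
st=bot.read_state();print(st['position'],st['time_s'])
im,d=bot.capture('scene')
im=im[140:290,210:390]; save('s5',cv2.resize(im,None,fx=4,fy=4,interpolation=2))
```

```text
[ 0.51527218 -0.02585878  0.24896822] 33.7167
```

View pics/s5.png

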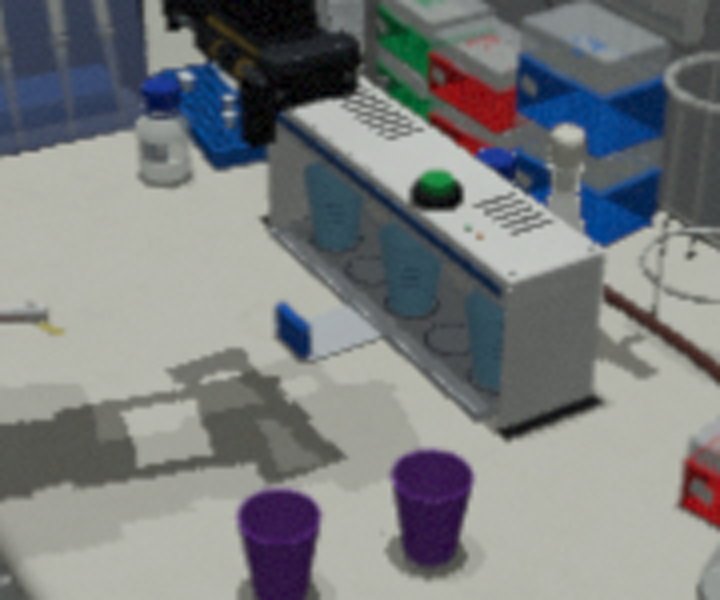

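The button bottomed out at 19 N. The picture shows all three beakers upright under the hood at (333,205), (410,270) and (487,340), with the tray home and the arm clear.

```bash
python3 -c "
from rig import bot
print(bot.hand_in())"
```

```text
the job is handed in; nothing more can be done
None
```

The three blue beakers are un-nested and upright on circles 1, 3 and 5; the tray is home and square under the hood, the start button was pressed fully down, and the job is handed in (no verdict was returned).

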